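# Index the tube carousel one place with its worm crank and lock it

## Task

Turn the hand crank of the worm-driven rotary table until the yellow-capped tube, the next one in the carousel, stands squarely in front of the reader's slit. Then swing the orange clamp lever clockwise until the shaft brake is firmly hand-tight, and let go. Lead the crank round its circle without straining it, do not overtighten the lever, do not touch the carousel or its tubes, and leave the rack, the bottle and the tip box where they stand.

Things in the scene. Friction and masses are not known exactly. Their poses are not given: they have to be found in the camera images.
- stage: Fixed grey rotary table with hand-cranked worm. Origin on the vertical carousel axis, at bench height. x points from that axis to the white reader; worm shaft level, parallel to y, at x -55, z 85. Crank on the -y end, brake and lever on the +y end, both on the side away from the reader. Grey worm housing on the shaft, x -80 to -30, y -100 to 100, top z 109. Reader 52 wide, x 112 to 162, top z 193.
- carousel: Carousel of 20 capped tubes (every 18 degrees, 78 mm from its axis), tube tops 196 mm over the bench, disc 188 across. Origin on the axis, z up; the yellow-capped tube stands at +18 degrees (anticlockwise from above) from its x axis. One crank turn moves it 4.5 degrees, so one place is 4 turns. Crank clockwise (seen from the crank's end, looking along +y of stage) turns it clockwise from above.
- worm_shaft: Level steel worm shaft, 14 thick, origin on its axis above the middle of the worm housing; the brake collar is on its +y end inside the brake block. Its drag is about 4 N at the crank's grip.
- grip: Black spinning grip of the crank, a level cylinder 18 in diameter and 50 long along y of stage, origin at its centre. It spins freely on its spindle, so the fingers can keep their orientation while they lead it round. The crank arm is on its +y side, from 30 mm off its centre. The spindle gives 1 mm per 12 N towards or away from the shaft axis; more than 2 mm (24 N) strains it.
- grip_center (a point): Centre of the black crank grip. It runs on an upright circle of radius 32 mm about crank_axis, in the plane across the shaft.
- crank_axis (a point): Centre of the crank's circle: point on the shaft axis level with the middle of the grip (stage x -55, y -195, z 85 mm).
- yellow_tube (a point): Middle of the yellow cap (16 across, 15 high) of the next tube, 190 mm over the bench, 78 mm from the carousel axis. At the start it stands 15 to 21 degrees anticlockwise (from above) of the slit's line.
- slit (a point): Where the middle of the yellow cap must come: in front of the reader's slit, on the x axis of stage, 78 mm from the carousel axis, 190 mm high. A red line on the reader's top points to it.
- lever: Orange clamp lever with black hub, turning in the level plane about the upright screw at lever_axis. Level round arm 13 thick, 66 mm from axis to the centre of its end, arm centre 150 to 154 mm over the bench. Block top 39 below it. Clockwise from above tightens. Slack, it drags with about 4 N at its end; the angle where it bites (10 to 65 degrees on) differs each time and is only felt.
- lever_axis (a point): Point on the lever's upright axis at the height of its arm, 150 to 154 mm over the bench. Once it bites, the push at the end grows by about 0.4 N per mm of swing. 8 to 11 N at the end is firm and it then stays when let go; over about 13 N overtightens it.
- lever_end (a point): Centre of the rounded free end of the orange arm. It starts slack, pointing away from the reader (about -x of stage, turned 23 to 37 degrees anticlockwise from above).
- shoe: Small brass brake shoe hidden inside the aluminium brake block, under the lever's screw: it moves down 6 mm per radian of lever swing and presses on the shaft collar. It cannot be seen or touched.
- tube_rack: Bystander: blue tube rack with capped tubes, 60 x 150 x 50 (86 with caps), origin under its centre. Leave it alone.
- wash_bottle: Bystander: white bottle with blue cap, 60 across and 130 high, origin under its centre. Leave it alone.
- tip_box: Bystander: pipette tip box with orange lid, 87 x 122 x 57, origin under its centre. Leave it alone.

How it is judged:
By the outcome, as a careful person would: the job done as asked, in the order asked, and still so for the second after the job is handed in, with the robot touching nothing.
It also fails if it takes over 72 s, if anything falls off the work surface, if the arm or the gripper's body presses on something with over 40 N, if the wrist force passes 120 N, or if a joint passes its speed limit or range.

## Robot

A 6-joint arm with a two-finger parallel gripper is mounted at the origin on the work surface. World frame = base frame: x ahead of the robot, y to its left, z up, the work surface at z = 0. Lengths are in mm, angles in rad, forces in N, time in s.
With the tool pointing down it reaches from about 250 to 725 mm from the base axis. Payload 4 kg.
Tool frame: the origin (TCP) lies at the very end of the fingers, on their centre line; the grasp point (between the pads) lies 19 mm behind it; z points along the fingers, y is the direction in which the jaws open and shut (so a half turn about z gives the same grasp; the last joint's range is limited). The gripper opens to 85 mm and grips with 20 to 120 N. Pads are 22 mm wide; open, the fingers measure 114 mm over their backs; the gripper's body (76 mm by 85 mm) begins 54 mm behind the grasp point. The pads swing forward as they close: fully open they stand 13 mm farther back than shut.
Start: joints at [-1.276, 0.241, 0.005, 1.335, 0, 1.571], TCP at [145.272, -478.43, 231.306] pointing down, gripper open.
Joint ranges: [-2.72, 2.72], [-1.05, 1.87], [-1.09, 1.28], [-1.99, 2.15], [-1.42, 1.44], [-3.14, 3.14]. Speed limits (rad/s): [2.79, 2.79, 3.14, 3.14, 3.14, 3.14].

## Interface

Orientations are given as a unit quaternion [x, y, z, w].
In Python, from cell import bot, viewer gives the robot as it stands. The module is installed in compiled form; this text tells all that it offers.
- The arm moves only by the tool arm_command, never from a script. Its argument "increments" is a list of rows, each an object of numbers: "dx", "dy", "dz": the shift along the world's x, y, z in mm; "wx", "wy", "wz": the turn, a rotation vector about the world's x, y, z in rad. A call has 1 to 10 rows; each row is the pose to reach, as a shift and turn from the pose measured when the call began; what a row does not reach only later rows make up. A row lasts 1/8 s, in which the tool goes at most 62.5 mm and 10.7 degrees, less where a joint would pass 70% of its speed; a pose out of reach is approached as far as the arm can. A call with a gripper value outside its range is refused whole. "gripper" is the opening in per cent of the stroke, from 0 (shut) to 100 (fully open), set as the call begins (left out, the last holds). The fingers move at their own pace and stop on an object; "squeeze" is the grip in N (left out, the last holds). Time passes only in rows, so rows that repeat a pose let the fingers close. It gives the time, the measured TCP pose, the force and the opening at its end, in the units of the state.
- bot.read_state(): the state, without advancing time (a new reading comes with each control period).
- viewer.grab_frame(name): name is "scene" or "top" or "wrist"; returns a dict with "frame" (384x512x3 uint8, red, green, blue), "fx", "fy", "cx", "cy" (pixels), "extrinsics" (4x4, takes a point from camera to world coordinates); the wrist camera has in their place "tool_from_camera" (4x4, takes a point from camera to tool coordinates, whose origin is the TCP and whose axes are the flange's). Camera axes: x right, y up, looking along -z (the intrinsics and any distortion apply to the point x, -y, -z); pixel columns grow to the right and rows downward; lengths in mm; the calibration is good to about 2 mm. The wrist camera is an equidistant fisheye: a pixel r from the principal point sees the ray r / f radians off the axis. A picture is of the moment at which its call begins: read the wrist's pose just before it. There is no depth.
- bot.job_done(): hands the job in, once; it reports no verdict.
The state is a dict: "t": time; "joint_positions": joint angles; "qd": joint speeds; "joint_efforts": joint torques, N m; "eef_pos": TCP position; "ee_rot": TCP orientation; "force": force on the tool from outside, world axes, zero at the start; "ft_torque": the same for the moment, N m; "finger_gap": opening from 0.0 (shut) to 1.0 (fully open).
Only numpy, scipy, OpenCV 4.12 (cv2) and the standard library are available. Lean on these libraries where they do the work, as an engineer would, in place of code of your own. Each camera call takes 0.05 s, during which the arm holds its last target.

## Working session

There is one attempt and no reset: what is moved stays moved. The work goes in short steps, Python scripts to look and compute and a tool call to move; the robot and the scene stay as the last step left them, time stands still between calls to the robot, and variables do not carry over. Pictures are saved under pics/ and viewed, and the job is handed in when it is done.

Besides the shell and the picture viewer there is one more tool, called after ">>>" in YAML: its name, and indented under it one key for each argument. arm_command: Moves the arm, as the interface text tells. Its arguments: {"type":"object","properties":{"increments":{"type":"array","items":{"type":"object","properties":{"dx":{"type":"number"},"dy":{"type":"number"},"dz":{"type":"number"},"wx":{"type":"number"},"wy":{"type":"number"},"wz":{"type":"number"}}}},"gripper":{"type":"number"},"squeeze":{"type":"number"}},"required":["increments"]}

```bash
mkdir -p pics; cat > h.py <<'E'
import numpy as np, cv2, json
from cell import bot, viewer
def grab(n,name):
    s=bot.read_state(); f=viewer.grab_frame(n); cv2.imwrite('pics/'+name+'.png',cv2.cvtColor(np.asarray(f['frame']),cv2.COLOR_RGB2BGR)); return s,f
E
python3 - <<'E'
from h import *
import pickle
for n in ['scene','top','wrist']:
    s,f=grab(n,n+'0'); pickle.dump((s,f),open(n+'0.pkl','wb'))
    print(n,{k:(np.round(v,3).tolist() if not np.isscalar(v) else v) for k,v in f.items() if k!='frame'})
print(s)
E
```

```text
scene {'fx': 351.21717671593, 'fy': 351.21717671593, 'cx': 257.0851252326855, 'cy': 187.80880070416924, 'extrinsics': [[0.847, -0.349, 0.402, 936.883], [0.532, 0.541, -0.651, -644.018], [0.01, 0.765, 0.644, 769.706], [0.0, 0.0, 0.0, 1.0]]}
top {'fx': 380.7672505249592, 'fy': 380.7672505249592, 'cx': 258.75485488090084, 'cy': 191.45917697877482, 'extrinsics': [[0.013, 0.996, -0.091, 463.931], [-1.0, 0.015, 0.016, -11.687], [0.017, 0.09, 0.996, 1237.599], [0.0, 0.0, 0.0, 1.0]]}
wrist {'fx': 297.3186396354542, 'fy': 297.3186396354542, 'cx': 253.05751854572958, 'cy': 192.8231124718997, 'tool_from_camera': [[0.0, 0.958, 0.287, 72.439], [1.0, 0.0, -0.0, 1.116], [-0.0, 0.287, -0.958, -142.917], [0.0, 0.0, 0.0, 1.0]]}
{'t': 0.1, 'joint_positions': array([-1.27597798e+00,  2.41368178e-01,  3.84313587e-03,  1.33519321e+00,
        2.08854845e-05,  1.57080385e+00]), 'qd': array([-0.00027032, -0.00230555,  0.00170264, -0.00056882, -0.00113254,
        0.00105989]), 'joint_efforts': array([ 4.27665054e-04, -3.73137403e+01,  2.53010076e+01,  1.08654506e-02,
        8.76803483e-05, -1.27179547e-05]), 'eef_pos': array([ 145.12315907, -477.87922221,  230.48068802]), 'ee_rot': array([ 9.89155024e-01,  1.46872103e-01, -1.30816628e-04, -9.52076119e-04]), 'force': array([ 0.14460362,  0.20961849, -0.69836873]), 'ft_torque': array([0.00021385, 0.04143815, 0.01054981]), 'finger_gap': 1.000191378699373}
```

View pics/scene0.png

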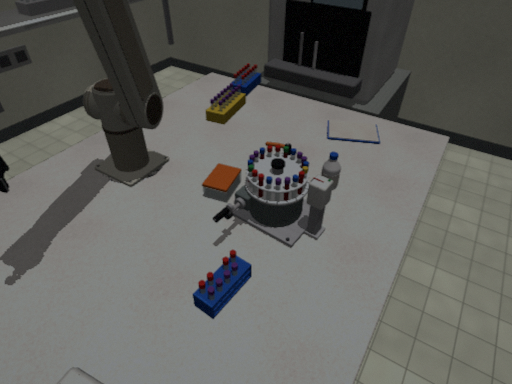

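View pics/top0.png

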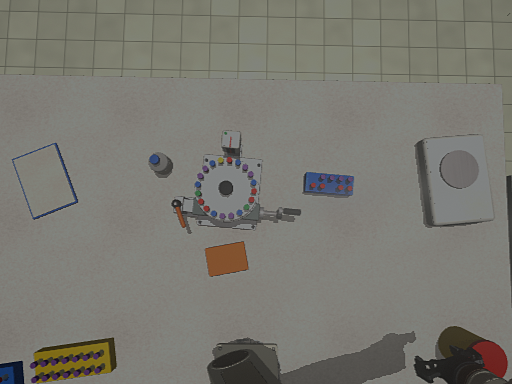

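View pics/wrist0.png

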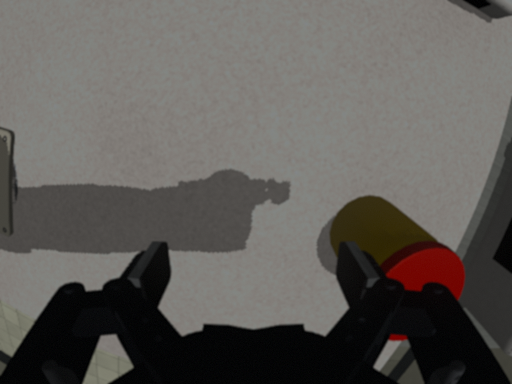

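The top view shows the table around (226,188), the crank grip near (290,211), the lever from (176,203) to (184,226), and the reader near (231,138). I'll enlarge it.

```bash
python3 - <<'E'
import cv2
a=cv2.imread('pics/top0.png')[115:290,140:365]; cv2.imwrite('pics/top0z.png',cv2.resize(a,None,fx=3.4,fy=3.4,interpolation=cv2.INTER_CUBIC))
a=cv2.imread('pics/scene0.png')[125:265,190:360]; cv2.imwrite('pics/scene0z.png',cv2.resize(a,None,fx=4.2,fy=4.2,interpolation=cv2.INTER_CUBIC))
E
```

```text
(no output)
```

View pics/top0z.png

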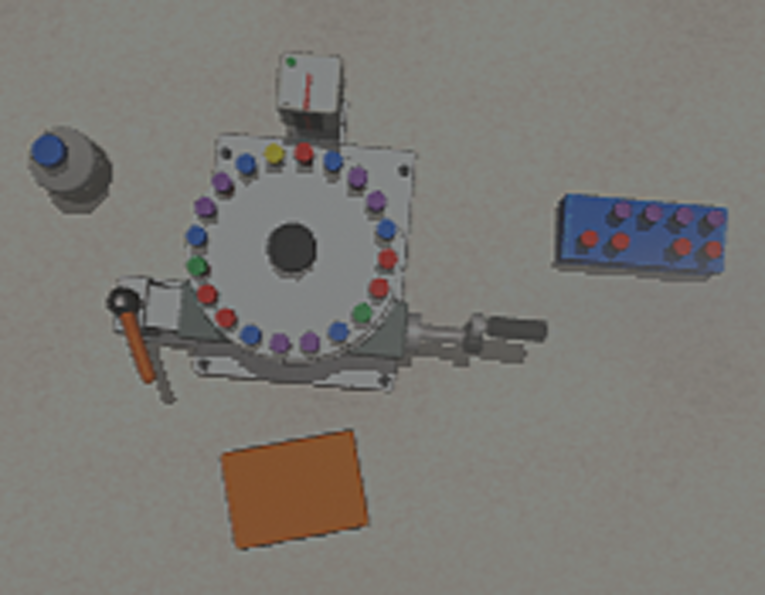

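View pics/scene0z.png

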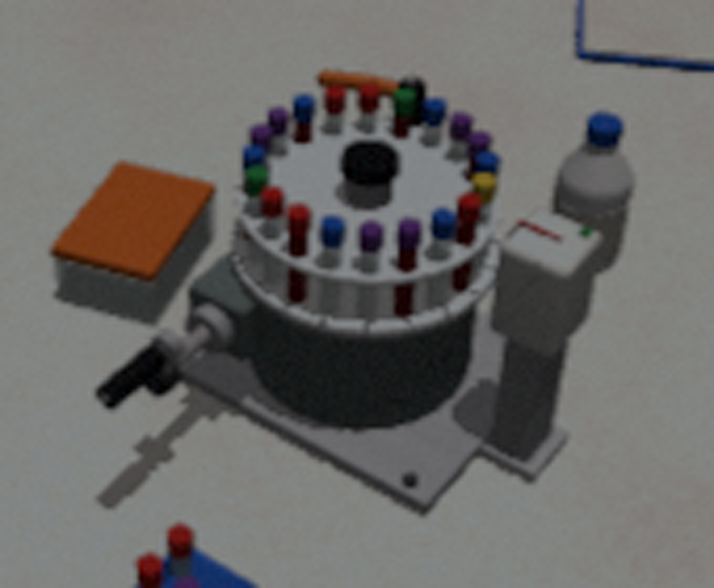

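```bash
cat >> h.py <<'E'
def ray(f,u,v):
    E=np.array(f['extrinsics']); d=np.array([(u-f['cx'])/f['fx'],-(v-f['cy'])/f['fy'],-1.0]); return E[:3,3],E[:3,:3]@d
def onz(f,u,v,z):
    o,d=ray(f,u,v); return o+d*(z-o[2])/d[2]
def proj(f,p):
    E=np.array(f['extrinsics']); c=E[:3,:3].T@(np.asarray(p,float)-E[:3,3]); return np.array([f['cx']+f['fx']*c[0]/-c[2], f['cy']-f['fy']*c[1]/-c[2]])
def circ(P):
    from scipy.optimize import least_squares
    return least_squares(lambda q:np.hypot(P[:,0]-q[0],P[:,1]-q[1])-q[2],[P[:,0].mean(),P[:,1].mean(),78],loss='soft_l1').x
E
python3 - <<'E'
from h import *
import pickle
s,f=pickle.load(open('top0.pkl','rb')); im=np.asarray(f['frame'])
hsv=cv2.cvtColor(im,cv2.COLOR_RGB2HSV)
m=((hsv[...,1]>70)&(hsv[...,2]>50)).astype(np.uint8)
n,l,st,c=cv2.connectedComponentsWithStats(m)
P=[]
for i in range(1,n):
    u,v=c[i]
    if 140<u<300 and 120<v<280 and st[i,4]>5:
        p=onz(f,u,v,192); rgb=im[l==i].mean(0).astype(int); hh=int(np.median(hsv[...,0][l==i]))
        print(np.round(c[i],1),st[i,4],np.round(p[:2],1),rgb,hh)
E
```

```text
[230.  141.5] 14 [697.7  53.4] [127  74  72] 1
[153.8 158.7] 70 [645.7 263. ] [ 51  70 112] 111
[220.3 159.8] 27 [645.7  79.2] [124 118  52] 28
[228.9 159.4] 27 [647.1  55.3] [121  52  49] 1
[237.6 161.8] 26 [640.7  31.2] [ 54  75 118] 110
[211.8 162.7] 28 [637.2 102.5] [ 53  73 114] 110
[244.8 166.7] 22 [627.3  10.9] [ 93  69 107] 138
[204.9 168. ] 20 [621.9 121.2] [ 91  66 105] 139
[250.2 173.7] 22 [608.   -4.4] [ 92  68 106] 139
[199.8 175.6] 23 [600.7 134.6] [ 87  63 102] 139
[253.2 181.9] 24 [585.4 -12.8] [ 55  77 123] 110
[197.5 183.9] 27 [577.5 140.4] [ 51  72 114] 110
[253.5 190.7] 26 [560.9 -14.1] [126  57  54] 1
[197.6 192.8] 23 [552.9 139.4] [53 99 63] 66
[251.1 199.2] 25 [537.3  -7.8] [125  56  53] 1
[200.5 201.1] 28 [530.  130.9] [121  51  48] 1
[246.1 206.5] 24 [517.1   5.6] [ 63 105  71] 66
[180.2 216.7] 99 [486.7 185. ] [114  68  45] 10
[205.9 208. ] 28 [511.5 115.6] [124  54  51] 1
[213.5 213. ] 26 [498.   94.5] [ 54  74 117] 110
[239.3 212. ] 24 [501.7  24. ] [ 60  79 122] 111
[221.8 215.4] 21 [491.8  71.8] [ 95  71 108] 140
[230.9 215.1] 22 [492.9  46.8] [ 96  71 109] 140
[226.1 258.6] 1149 [375.   57.4] [128  80  46] 13
```

```bash
cat >> h.py <<'E'
def caps(f,zt=192,pt=None,box=(140,300,120,280)):
    im=np.asarray(f['frame']); hsv=cv2.cvtColor(im,cv2.COLOR_RGB2HSV)
    m=((hsv[...,1]>70)&(hsv[...,2]>50)).astype(np.uint8)
    n,l,st,c=cv2.connectedComponentsWithStats(m); P=[];H=[]
    for i in range(1,n):
        u,v=c[i]
        if box[0]<u<box[1] and box[2]<v<box[3] and 12<st[i,4]<45:
            P.append(onz(f,u,v,zt)[:2]); H.append(np.median(hsv[...,0][l==i]))
    P=np.array(P);H=np.array(H); k=np.hypot(*(P-[569,63]).T); g=(k>65)&(k<92); return P[g],H[g]
def phase(P,H):
    x=circ(P); a=np.degrees(np.arctan2(P[:,1]-x[1],P[:,0]-x[0])); y=a[(H>20)&(H<40)]
    r=np.degrees(np.angle(np.mean(np.exp(1j*np.radians(a*20)))))/20
    # phase mod 18 nearest yellow
    yy=r+18*np.round((y[0]-r)/18); return x,y[0],yy
E
python3 - <<'E'
from h import *
import pickle
s,f=pickle.load(open('top0.pkl','rb')); im=np.asarray(f['frame'])
P,H=caps(f,193); print(len(P),phase(P,H))
hsv=cv2.cvtColor(im,cv2.COLOR_RGB2HSV)
def line(mask,z):
    v,u=np.nonzero(mask); Q=np.array([onz(f,a,b,z)[:2] for a,b in zip(u,v)]); c=Q.mean(0); w,V=np.linalg.eigh(np.cov((Q-c).T)); d=V[:,1]; t=(Q-c)@d
    return c,d,t.min(),t.max(),len(Q)
H0,S,V=[hsv[...,i].astype(int) for i in range(3)]
z=np.zeros(H0.shape,bool); a=z.copy(); a[130:152,222:242]=1
print('red',line(a&(S>60)&((H0<8)|(H0>170)),193))
a=z.copy(); a[200:235,170:192]=1
print('lever',line(a&(S>60),152))
a=z.copy(); a[206:217,283:304]=1
mm=a&(V<60); print('grip px',np.argwhere(mm)[:, ::-1].mean(0)); print('grip',line(mm,85),line(mm,117))
s,f2=pickle.load(open('scene0.pkl','rb')); 
for n in ['grip']:
  im2=np.asarray(f2['frame']); v2=im2.max(2).astype(int); a=np.zeros(v2.shape,bool); a[204:223,210:229]=1; mm=a&(v2<28); print(np.argwhere(mm)[:,::-1].mean(0),mm.sum())
  print(im2[204:223:2,210:232:2].max(2))
E
```

```text
20 (array([569.29196108,  63.22476846,  77.94339167]), np.float64(11.777205311556315), np.float64(11.971887476413375))
red (array([692.4600269 ,  53.48517068]), array([-0.99898602,  0.0450215 ]), np.float64(-17.87603035432924), np.float64(21.781652943767615), 19)
lever (array([487.57622447, 192.68241707]), array([-0.93122498, -0.36444483]), np.float64(-31.007543367241215), np.float64(31.288024658889796), 102)
grip px [nan nan]<stdin>:15: RuntimeWarning: Mean of empty slice.
  ret = um.true_divide(
<stdin>:7: RuntimeWarning: Mean of empty slice.
  ret = ret.dtype.type(ret / rcount)
  avg = a.mean(axis, **keepdims_kw)
<stdin>:7: RuntimeWarning: Degrees of freedom <= 0 for slice
  c *= np.true_divide(1, fact)
  c *= np.true_divide(1, fact)
Traceback (most recent call last):
ValueError: not enough values to unpack (expected 2, got 0)

During handling of the above exception, another exception occurred:

Traceback (most recent call last):
numpy.linalg.LinAlgError: 0-dimensional array given. Array must be at least two-dimensional
```

>>> arm_command:
  increments:
    - {"dx": 20, "dy": 20, "dz": 40, "wz": 0.12}
    - {"dx": 55, "dy": 60, "dz": 70, "wz": 0.28}
    - {"dx": 95, "dy": 105, "dz": 100, "wz": 0.44}
    - {"dx": 135, "dy": 150, "dz": 100, "wz": 0.6}
    - {"dx": 175, "dy": 195, "dz": 100, "wz": 0.76}
    - {"dx": 215, "dy": 240, "dz": 100, "wz": 0.92}
    - {"dx": 255, "dy": 285, "dz": 100, "wz": 1.06}
    - {"dx": 295, "dy": 335, "dz": 100, "wz": 1.197}
    - {"dx": 335, "dy": 385, "dz": 100, "wz": 1.197}
    - {"dx": 375, "dy": 430, "dz": 100, "wz": 1.197}

```text
schema error: expected keys dx, dy, dz, wx, wy, wz
```

>>> arm_command:
  increments:
    - {"dx": 20, "dy": 25}
    - {"dx": 40, "dy": 45}
    - {"dx": 40, "dy": 45}
    - {"dx": 40, "dy": 45}

```text
schema error: expected keys dx, dy, dz, wx, wy, wz
```

```bash
python3 - <<'E'
from h import *
import pickle
s,f=grab('wrist','w1'); pickle.dump((s,f),open('w1.pkl','wb')); print(s['t'],s['eef_pos'],s['ee_rot'],s['joint_positions'],s['qd'])
E
```

```text
0.15 [ 145.14731818 -477.97690803  230.61971599] [ 9.89152364e-01  1.46891021e-01 -1.14649539e-04 -7.84168687e-04] [-1.27597797e+00  2.41236183e-01  4.03472225e-03  1.33517987e+00
  3.51435896e-06  1.57076567e+00] [-4.06444598e-04 -4.09138753e-03  2.60428747e-03  6.81717768e-04
 -1.99496898e-03  5.26262351e-05]
```

View pics/w1.png

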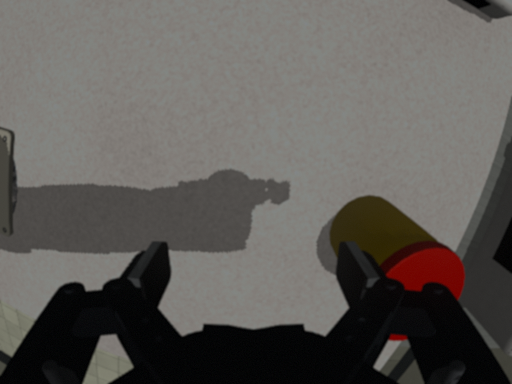

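Picture unchanged: the arm did not move, because every key is needed in each row.

>>> arm_command:
  increments:
    - {"dx": 20, "dy": 20, "dz": 40, "wx": 0, "wy": 0, "wz": 0.12}
    - {"dx": 55, "dy": 60, "dz": 70, "wx": 0, "wy": 0, "wz": 0.28}
    - {"dx": 95, "dy": 105, "dz": 100, "wx": 0, "wy": 0, "wz": 0.44}
    - {"dx": 135, "dy": 150, "dz": 100, "wx": 0, "wy": 0, "wz": 0.6}
    - {"dx": 175, "dy": 195, "dz": 100, "wx": 0, "wy": 0, "wz": 0.76}
    - {"dx": 215, "dy": 240, "dz": 100, "wx": 0, "wy": 0, "wz": 0.92}
    - {"dx": 255, "dy": 285, "dz": 100, "wx": 0, "wy": 0, "wz": 1.06}
    - {"dx": 295, "dy": 335, "dz": 100, "wx": 0, "wy": 0, "wz": 1.197}
    - {"dx": 335, "dy": 385, "dz": 100, "wx": 0, "wy": 0, "wz": 1.197}
    - {"dx": 375, "dy": 430, "dz": 100, "wx": 0, "wy": 0, "wz": 1.197}

```text
t: 1.45
eef_pos: [520.6, -46.8, 330.8]
ee_rot: [0.734, 0.679, -0.0, -0.0]
force: [0.4, -1.1, 0.6]
finger_gap: 1.003
```

```bash
python3 - <<'E'
from h import *
s=bot.read_state(); print(s['t'],s['eef_pos'],s['ee_rot'],s['joint_positions'])
E
```

```text
1.45 [520.55576061 -46.78440779 330.76076167] [ 7.34356013e-01  6.78764258e-01 -4.78787374e-04 -3.14100521e-04] [-8.94654336e-02  2.71130494e-01  3.00989135e-01  1.60176320e+00
 -2.88815348e-04  1.55996994e+00]
```

>>> arm_command:
  increments:
    - {"dx": 20, "dy": 25, "dz": 0, "wx": 0, "wy": 0, "wz": 0}
    - {"dx": 40, "dy": 45, "dz": 0, "wx": 0, "wy": 0, "wz": 0}
    - {"dx": 40, "dy": 45, "dz": 0, "wx": 0, "wy": 0, "wz": 0}
    - {"dx": 40, "dy": 45, "dz": 0, "wx": 0, "wy": 0, "wz": 0}

```text
t: 1.95
eef_pos: [560.1, -2.1, 330.4]
ee_rot: [0.734, 0.679, -0.001, -0.001]
force: [-0.3, -0.4, 0.5]
finger_gap: 1.004
```

```bash
python3 - <<'E'
from h import *
import pickle
s,f=grab('wrist','w1b'); pickle.dump((s,f),open('w1.pkl','wb')); print(s['t'],s['eef_pos'],s['ee_rot'],s['joint_positions'],s['qd'])
E
```

```text
1.95 [560.11615348  -2.0827242  330.41431102] [ 7.34374667e-01  6.78743301e-01 -1.03270864e-03 -5.60603241e-04] [-3.40070603e-03  3.53684004e-01  4.14687162e-01  1.63407531e+00
 -5.86245316e-04  1.64609128e+00] [-0.01568241 -0.01898252 -0.00683258 -0.00017227  0.00297806  0.00221384]
```

View pics/w1b.png

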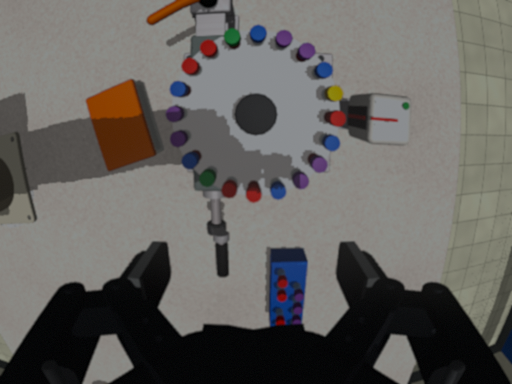

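The wrist view shows everything: yellow cap (334,93), red line (350-398,119), crank grip (221,258), and lever arm (150-195,15) to its hub (207,0).

```bash
cat >> h.py <<'E'
from scipy.spatial.transform import Rotation as R
def wray(s,f,u,v):
    T=np.array(f['tool_from_camera']); r=np.array([u-f['cx'],v-f['cy']]); n=np.hypot(*r); th=n/f['fx']
    d=np.array([np.sin(th)*r[0]/n,-np.sin(th)*r[1]/n,-np.cos(th)]); Rw=R.from_quat(s['ee_rot']).as_matrix()
    return np.asarray(s['eef_pos'])+Rw@T[:3,3], Rw@(T[:3,:3]@d)
def wonz(s,f,u,v,z):
    o,d=wray(s,f,u,v); return o+d*(z-o[2])/d[2]
def pca(Q):
    c=Q.mean(0); w,V=np.linalg.eigh(np.cov((Q-c).T)); d=V[:,1]; t=(Q-c)@d; return c,d,t.min(),t.max()
def wcaps(s,f,zt=193,cen=(569,63)):
    im=np.asarray(f['frame']); hsv=cv2.cvtColor(im,cv2.COLOR_RGB2HSV)
    m=((hsv[...,1]>75)&(hsv[...,2]>50)).astype(np.uint8)
    n,l,st,c=cv2.connectedComponentsWithStats(m); P=[];H=[]
    for i in range(1,n):
        p=wonz(s,f,*c[i],zt)[:2]; k=np.hypot(*(p-cen))
        if 68<k<88 and 80<st[i,4]<400: P.append(p);H.append(np.median(hsv[...,0][l==i]))
    return np.array(P),np.array(H)
E
python3 - <<'E'
from h import *
import pickle
s,f=pickle.load(open('w1.pkl','rb')); im=np.asarray(f['frame'])
for z in (190,193,196):
    P,H=wcaps(s,f,z); x,ya,yp=phase(P,H); print(z,len(P),x,ya,yp)
x0=x
hsv=cv2.cvtColor(im,cv2.COLOR_RGB2HSV).astype(int); Hh,S,V=hsv[...,0],hsv[...,1],hsv[...,2]
def sel(m,box):
    a=np.zeros(m.shape,bool); a[box[2]:box[3],box[0]:box[1]]=1; v,u=np.nonzero(a&m); return u,v
u,v=sel((S>90)&((Hh<8)|(Hh>172)),(349,405,110,128)); Q=np.array([wonz(s,f,a,b,193)[:2] for a,b in zip(u,v)])
c,d,a,b=pca(Q); print('red',c,d,a,b,np.degrees(np.arctan2(*(c-x0[:2])[::-1])),np.degrees(np.arctan(d[1]/d[0])))
u,v=sel(V<38,(210,232,235,285)); print('grip px',u.mean(),v.mean(),v.min(),v.max(),u.min(),u.max())
for z in (60,85,110):
    Q=np.array([wonz(s,f,a,b,z)[:2] for a,b in zip(u,v)]); print(z,*pca(Q))
u,v=sel((S>110)&(Hh>3)&(Hh<20),(130,200,0,40)); Q=np.array([wonz(s,f,a,b,154)[:2] for a,b in zip(u,v)]); c,d,a,b=pca(Q);print('lever',c,d,a,b,c+a*d,c+b*d)
print(im[230:290:4,222].max(1), im[258,205:240].max(1))
E
```

```text
190 20 [566.94113716  61.85798601  78.80596951] 11.99486884969921 11.943527078768872
193 20 [566.93126318  61.9391953   77.97152202] 11.994886356915092 11.943527203417188
196 20 [566.92138496  62.02040415  77.13707118] 11.994903917156318 11.94352732804891
red [679.44213333  53.51791298] [-0.9945478   0.10428173] -30.3410050449533 22.63193306340809 -4.3212725406166115 -5.985785334383382
grip px 221.9281045751634 259.7712418300654 244 275 216 227
60 [ 497.02951011 -161.66552767] [0.08416848 0.99645154] -28.86019893985149 28.728322895954793
85 [ 501.20112247 -147.68024866] [0.08416848 0.99645154] -27.114371321263935 26.99047279824772
110 [ 505.37273483 -133.69496965] [0.08416848 0.99645154] -25.36854370267625 25.252622700540687
lever [482.41456616 189.23019593] [-0.95714723 -0.28960177] -34.429587860026324 27.36626837589626 [515.36875071 199.20106555] [456.22101827 181.30487615]
[ 49  49 123 112  33  31  31  30  29  28  26  23 130 139 140] [139 139 141 140 140 140 139 138 140 134 108  67  35  25  26  29  29  30
  29  28  26  25  48  93 129 142 142 140 140 139 139 139 140 140 140]
```

```bash
python3 - <<'E'
import cv2
a=cv2.imread('pics/w1b.png'); cv2.imwrite('pics/w1g.png',cv2.resize(a[180:290,180:280],None,fx=5,fy=5,interpolation=cv2.INTER_CUBIC)); cv2.imwrite('pics/w1l.png',cv2.resize(a[0:60,130:280],None,fx=5,fy=5,interpolation=cv2.INTER_CUBIC))
E
```

```text
(no output)
```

View pics/w1g.png

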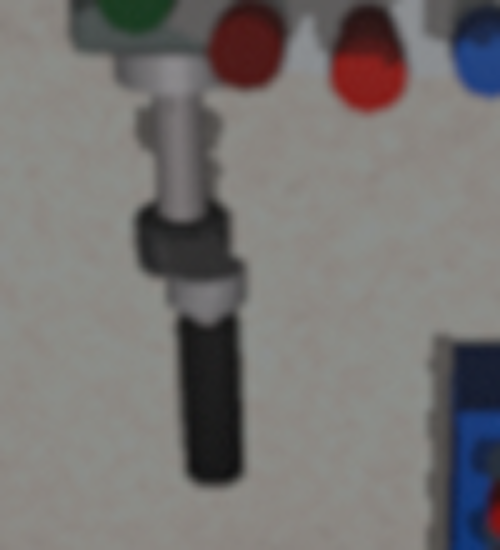

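View pics/w1l.png

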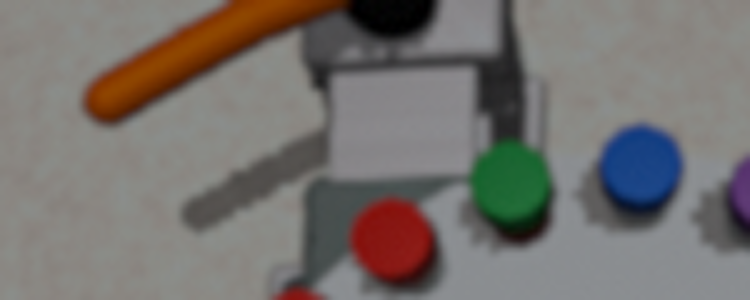

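```bash
python3 - <<'E'
from h import *
import pickle
s,f=pickle.load(open('w1.pkl','rb')); im=np.asarray(f['frame'])
hsv=cv2.cvtColor(im,cv2.COLOR_RGB2HSV).astype(int); Hh,S,V=hsv[...,0],hsv[...,1],hsv[...,2]
def sel(m,box):
    a=np.zeros(m.shape,bool); a[box[2]:box[3],box[0]:box[1]]=1; v,u=np.nonzero(a&m); return u,v
P,H=wcaps(s,f,193); x,_,_=phase(P,H)
u,v=sel((S>60)&((Hh<10)|(Hh>170)),(356,405,110,128)); Q=np.array([wonz(s,f,a,b,193)[:2] for a,b in zip(u,v)])
c,d,a,b=pca(Q); print('red',u.min(),u.max(),c,d,c+a*d,c+b*d,np.degrees(np.arctan2(*(c-x[:2])[::-1])),np.degrees(np.arctan(d[1]/d[0])))
for r in (202,206,210,214,218): print(r,im[r,204:234].mean(1).astype(int))
# grip edges
for r in (246,252,258,264,270):
    print(r,im[r,210:234].mean(1).astype(int))
for u in (216,):
    for v in (204,212): print(u,v,wonz(s,f,u,v,85),wonz(s,f,u,v,92))
sc=pickle.load(open('scene0.pkl','rb'))[1]; tp=pickle.load(open('top0.pkl','rb'))[1]
print(np.asarray(tp['frame'])[203:222,276:306].mean(2).astype(int))
E
```

```text
red 356 397 [684.99377702  52.80984564] [-0.99541716  0.09562783] [709.71347133  50.43507162] [664.13386316  54.8138179 ] -4.421677659199975 -5.487456535507998
202 [137 137 126 103  88  83  79  86  96 103 108 115 112 103  91  82  78  85
  96 113 125 131 132 132 133 134 135 134 134 134]
206 [135 132 120  95  79  76  76  84  95 104 113 118 114 104  94  83  77  79
  82  93 115 131 137 137 137 136 135 133 134 132]
210 [136 135 134 131 124 116  99  87  92 103 112 117 115 106  95  84  77  88
 106 121 134 136 136 135 134 133 133 133 134 133]
214 [137 136 135 137 138 137 125 101  93 101 110 116 116 107  97  86  76  75
  81  93 114 130 136 135 134 133 133 133 132 133]
218 [138 137 135 134 136 136 124  99  90  99 108 116 116 109 100  88  76  70
  83 107 129 137 135 135 135 135 135 136 136 136]
246 [138 138 138 133 114  74  37  25  26  27  28  31  31  29  27  24  32  67
 110 134 139 138 138 138]
252 [138 138 139 138 128  94  50  26  26  29  29  30  30  30  29  25  25  48
  91 127 138 139 140 139]
258 [137 137 135 136 129 104  65  34  24  26  28  29  30  28  28  25  25  47
  91 127 140 139 138 1
[... 2065 characters left out ...]
 90  88  87  87  86  84
  124 133 132 133 132 132 129 127 127 128 128 127]
 [ 69  62  65  65  65  66  86  90  91  90  89  91  90  90  90  90  87  86
  126 132 128 128 128 127 127 129 127 129 127 128]
 [ 77  65  60  60  60  77  89  91  91  90  90  90  91  91  90  90  89  87
   82 119 127 127 127 128 128 128 127 125 126 124]
 [ 91  91  92  93  82  87  90  88  88  89  88  89  89  90  89  89  89  86
   82 120 128 126 126 128 128 128 126 127 128 124]
 [ 87  85 128 139 138 100  85  86  84  85  86  87  87  87  88  88  88  84
  123 129 126 126 128 128 126 124 124 128 128 126]
 [ 84  82 123 131 128 131 132 135 133 133 135  98  83  84  86  86  83  81
  119 127 125 126 128 127 127 124 124 127 127 127]]
```

```bash
python3 - <<'E'
from h import *
import pickle
f=pickle.load(open('top0.pkl','rb'))[1]
for u,v in [(304,172),(304,194),(353,176),(353,196)]: print(onz(f,u,v,50).round(0))
for u,v in [(154,158),(206,249),(244,243),(248,269),(210,275)]: print(onz(f,u,v,57 if u>160 else 130).round(0))
s,w=pickle.load(open('w1.pkl','rb'))
# grip: intersect ray with circle about axis (497.2,85) r32 in x'-z plane
o,d=wray(s,w,221.7,258); X=np.array([.997,-.0776,0]);A=np.array([497.2,-128.1,85])
from scipy.optimize import brentq
o2=np.array([(o-A)@X,(o-A)[2]]);d2=np.array([d@X,d[2]]);b=o2@d2;a=d2@d2;c=o2@o2-1024
for sg in(-1,1):
    t=(-b+sg*np.sqrt(b*b-a*c))/a; print((o+t*d).round(1),np.degrees(np.arctan2(*(o2+t*d2))))
print(onz(f,291.9,211.3,115.8))
E
```

```text
[ 636. -173.   50.]
[ 566. -173.   50.]
[ 625. -328.   50.]
[ 562. -327.   50.]
[659. 279. 130.]
[392. 129.  57.]
[412.  12.  57.]
[333.  -1.  57.]
[314. 114.  57.]
[ 506.4 -127.5  115.7] 16.544465623579754
[ 495.9 -162.    53. ] 177.52760514132706
[ 508.66310409 -128.40692111  115.8       ]
```

>>> arm_command:
  increments:
    - {"dx": -18, "dy": -45, "dz": 0, "wx": 0, "wy": 0, "wz": 0}
    - {"dx": -36, "dy": -90, "dz": -20, "wx": 0, "wy": 0, "wz": 0}
    - {"dx": -54.6, "dy": -136, "dz": -60, "wx": 0, "wy": 0, "wz": 0}
    - {"dx": -54.6, "dy": -136, "dz": -110, "wx": 0, "wy": 0, "wz": 0}
    - {"dx": -54.6, "dy": -136, "dz": -150, "wx": 0, "wy": 0, "wz": 0}
    - {"dx": -54.6, "dy": -136, "dz": -170, "wx": 0, "wy": 0, "wz": 0}
    - {"dx": -54.6, "dy": -136, "dz": -170, "wx": 0, "wy": 0, "wz": 0}

```text
t: 2.88
eef_pos: [503.3, -138.9, 159.5]
ee_rot: [0.735, 0.678, -0.002, -0.002]
force: [0.1, -0.0, -0.3]
finger_gap: 1.0
```

```bash
python3 - <<'E'
from h import *
import pickle
s,f=grab('wrist','w2'); pickle.dump((s,f),open('w2.pkl','wb')); print(s['t'],s['eef_pos'],s['ee_rot'],s['force'])
E
```

```text
2.875 [ 503.3148246  -138.88449883  159.53184213] [ 0.73519743  0.67784795 -0.00178665 -0.00192274] [ 0.10396592 -0.00088479 -0.29266093]
```

View pics/w2.png

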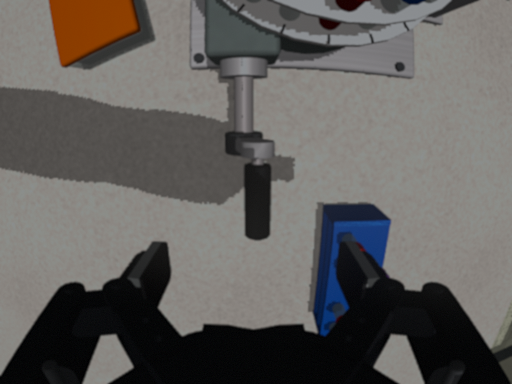

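The grip runs from (257,165) to (258,238), nearly centred between the fingers at columns 165 and 340.

```bash
python3 - <<'E'
from h import *
import pickle
s,f=pickle.load(open('w2.pkl','rb'))
g=np.asarray(f['frame']).mean(2)
C=[]
for r in range(170,236,6):
    u=np.arange(235,285); k=u[g[r,235:285]<70]; C.append((k.min()+k.max())/2)
print(np.round(C,1))
k=np.nonzero(g[150:260,258]<70)[0]+150; print(k.min(),k.max())
A=np.array([497.2,-128.1,85]);X=np.array([.997,-.0776,0])
for z in (112,116):
    for v in (166,202,238): print(z,v,wonz(s,f,np.interp(v,range(170,236,6),C),v,z).round(1))
# shaft
for r in (90,110): 
    u=np.arange(225,262); print(r,g[r,225:262].astype(int))
for r in (90,110): print(wonz(s,f,243.2,r,85))
E
```

```text
[257.  257.  256.5 257.5 257.5 257.  257.  257.  257.  257.  257. ]
165 239
112 166 [ 508.2 -106.2  112. ]
112 202 [ 506.3 -130.9  112. ]
112 238 [ 504.2 -157.7  112. ]
116 166 [ 508.2 -105.4  116. ]
116 202 [ 506.3 -129.6  116. ]
116 238 [ 504.3 -155.8  116. ]
90 [133 120  93  77  77  77  80  80  75  71  76  85  91  97 102 107 107 112
 128 132 124 115 107 102  97  91  83  84 107 130 136 132 130 131 132 133
 133]
110 [135 123 102  85  80  80  80  79  76  72  75  84  91  96 101 107 113 124
 132 132 125 116 108 103  97  92  83  84 105 126 133 133 133 132 132 133
 133]
[502.5255444  -54.90713784  85.        ]
[501.29887286 -69.50252008  85.        ]
```

>>> arm_command:
  increments:
    - {"dx": 2.3, "dy": 0.3, "dz": -25, "wx": 0, "wy": 0, "wz": 0}
    - {"dx": 2.3, "dy": 0.3, "dz": -50, "wx": 0, "wy": 0, "wz": 0}
    - {"dx": 2.3, "dy": 0.3, "dz": -63, "wx": 0, "wy": 0, "wz": 0}
    - {"dx": 2.3, "dy": 0.3, "dz": -63, "wx": 0, "wy": 0, "wz": 0}
    - {"dx": 2.3, "dy": 0.3, "dz": -63, "wx": 0, "wy": 0, "wz": 0}

```text
t: 3.55
eef_pos: [507.9, -139.0, 99.3]
ee_rot: [0.735, 0.678, -0.0, 0.0]
force: [-0.2, -0.3, 0.0]
finger_gap: 1.001
```

>>> arm_command:
  increments:
    - {"dx": 0, "dy": 0, "dz": 0, "wx": 0, "wy": 0, "wz": 0}
    - {"dx": 0, "dy": 0, "dz": 0, "wx": 0, "wy": 0, "wz": 0}
    - {"dx": 0, "dy": 0, "dz": 0, "wx": 0, "wy": 0, "wz": 0}
    - {"dx": 0, "dy": 0, "dz": 0, "wx": 0, "wy": 0, "wz": 0}
    - {"dx": 0, "dy": 0, "dz": 0, "wx": 0, "wy": 0, "wz": 0}
  gripper: 5
  squeeze: 30

```text
t: 4.18
eef_pos: [507.3, -139.0, 99.1]
ee_rot: [0.735, 0.678, -0.001, -0.0]
force: [-1.4, -1.3, 1.1]
finger_gap: 0.199
```

```bash
python3 - <<'E'
from h import *
import pickle
s,f=grab('wrist','w3'); print(s['t'],s['eef_pos'],s['ee_rot'],s['force'],s['ft_torque'],s['finger_gap'])
E
```

```text
4.175 [ 507.30949362 -138.98013406   99.10034001] [ 7.35108724e-01  6.77948817e-01 -7.47348557e-04 -8.10166494e-05] [-1.44014687 -1.28607125  1.08565966] [-0.07380682  0.33607399  0.00432449] 0.19899476959360185
```

View pics/w3.png

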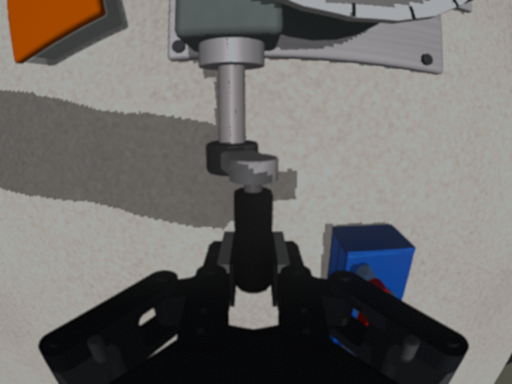

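```bash
cat >> h.py <<'E'
def arc(t0,t1,n=10,r=32.0):
    a=np.radians(np.linspace(t0,t1,n+1)[1:]);b=np.radians(t0); e=r*(np.sin(a)-np.sin(b)); z=r*(np.cos(a)-np.cos(b))
    for q,w in zip(e,z): print('{"dx": %.1f, "dy": %.1f, "dz": %.1f, "wx": 0, "wy": 0, "wz": 0},'%(.997*q,-.0776*q,w),end=' ')
    print()
def fr(th):
    s=bot.read_state(); F=s['force']; p=s['eef_pos']; X=np.array([.997,-.0776,0]); t=np.radians(th)
    fx=F@X; fz=F[2]; q=(p-np.array([496.3,-137.1,66]))
    print('t',round(s['t'],2),'p',p.round(1),'F',F.round(1),'rad(out+ on tool)',round(fx*np.sin(t)+fz*np.cos(t),1),'tan',round(fx*np.cos(t)-fz*np.sin(t),1),'gap',round(s['finger_gap'],3),'th_x', np.degrees(np.arctan2(q@X,q[2])).round(1),np.hypot(q@X,q[2]).round(1))
E
python3 -c "
from h import *
fr(20);arc(20,80)"
```

```text
t 4.22 p [ 507.3 -139.    99.1] F [-1.4  1.3 -0.1] rad(out+ on tool) -0.6 tan -1.4 gap 0.197 th_x 18.6 34.9
{"dx": 3.1, "dy": -0.2, "dz": -1.3, "wx": 0, "wy": 0, "wz": 0}, {"dx": 6.0, "dy": -0.5, "dz": -2.9, "wx": 0, "wy": 0, "wz": 0}, {"dx": 8.7, "dy": -0.7, "dz": -4.9, "wx": 0, "wy": 0, "wz": 0}, {"dx": 11.3, "dy": -0.9, "dz": -7.1, "wx": 0, "wy": 0, "wz": 0}, {"dx": 13.5, "dy": -1.1, "dz": -9.5, "wx": 0, "wy": 0, "wz": 0}, {"dx": 15.5, "dy": -1.2, "dz": -12.2, "wx": 0, "wy": 0, "wz": 0}, {"dx": 17.3, "dy": -1.3, "dz": -15.0, "wx": 0, "wy": 0, "wz": 0}, {"dx": 18.7, "dy": -1.5, "dz": -18.1, "wx": 0, "wy": 0, "wz": 0}, {"dx": 19.8, "dy": -1.5, "dz": -21.2, "wx": 0, "wy": 0, "wz": 0}, {"dx": 20.5, "dy": -1.6, "dz": -24.5, "wx": 0, "wy": 0, "wz": 0},
```

>>> arm_command:
  increments:
    - {"dx": 3.1, "dy": -0.2, "dz": -1.3, "wx": 0, "wy": 0, "wz": 0}
    - {"dx": 6.0, "dy": -0.5, "dz": -2.9, "wx": 0, "wy": 0, "wz": 0}
    - {"dx": 8.7, "dy": -0.7, "dz": -4.9, "wx": 0, "wy": 0, "wz": 0}
    - {"dx": 11.3, "dy": -0.9, "dz": -7.1, "wx": 0, "wy": 0, "wz": 0}

```text
t: 4.72
eef_pos: [518.8, -139.9, 91.8]
ee_rot: [0.735, 0.678, -0.001, -0.0]
force: [-3.9, -0.5, 2.7]
finger_gap: 0.198
```

```bash
python3 -c "
from h import *
fr(44);arc(44,104)"
```

```text
t 4.72 p [ 518.8 -139.9   91.8] F [-3.9 -0.5  2.7] rad(out+ on tool) -0.7 tan -4.7 gap 0.198 th_x 41.2 34.3
{"dx": 2.3, "dy": -0.2, "dz": -2.4, "wx": 0, "wy": 0, "wz": 0}, {"dx": 4.3, "dy": -0.3, "dz": -5.1, "wx": 0, "wy": 0, "wz": 0}, {"dx": 6.0, "dy": -0.5, "dz": -8.0, "wx": 0, "wy": 0, "wz": 0}, {"dx": 7.4, "dy": -0.6, "dz": -11.0, "wx": 0, "wy": 0, "wz": 0}, {"dx": 8.5, "dy": -0.7, "dz": -14.2, "wx": 0, "wy": 0, "wz": 0}, {"dx": 9.3, "dy": -0.7, "dz": -17.5, "wx": 0, "wy": 0, "wz": 0}, {"dx": 9.7, "dy": -0.8, "dz": -20.8, "wx": 0, "wy": 0, "wz": 0}, {"dx": 9.7, "dy": -0.8, "dz": -24.1, "wx": 0, "wy": 0, "wz": 0}, {"dx": 9.4, "dy": -0.7, "dz": -27.5, "wx": 0, "wy": 0, "wz": 0}, {"dx": 8.8, "dy": -0.7, "dz": -30.8, "wx": 0, "wy": 0, "wz": 0},
```

Tangential about 4.7 N (the drag) and radial near zero: the circle fits well.

>>> arm_command:
  increments:
    - {"dx": 2.3, "dy": -0.2, "dz": -2.4, "wx": 0, "wy": 0, "wz": 0}
    - {"dx": 4.3, "dy": -0.3, "dz": -5.1, "wx": 0, "wy": 0, "wz": 0}
    - {"dx": 6.0, "dy": -0.5, "dz": -8.0, "wx": 0, "wy": 0, "wz": 0}
    - {"dx": 7.4, "dy": -0.6, "dz": -11.0, "wx": 0, "wy": 0, "wz": 0}
    - {"dx": 8.5, "dy": -0.7, "dz": -14.2, "wx": 0, "wy": 0, "wz": 0}
    - {"dx": 9.3, "dy": -0.7, "dz": -17.5, "wx": 0, "wy": 0, "wz": 0}

```text
t: 5.48
eef_pos: [528.0, -140.6, 74.1]
ee_rot: [0.735, 0.678, -0.001, -0.0]
force: [-3.2, -0.9, 3.2]
finger_gap: 0.196
```

```bash
python3 -c "
from h import *
fr(80);arc(80,160)"
```

```text
t 5.47 p [ 528.  -140.6   74.1] F [-3.2 -0.9  3.2] rad(out+ on tool) -2.6 tan -3.7 gap 0.196 th_x 75.7 32.9
{"dx": 0.5, "dy": -0.0, "dz": -4.4, "wx": 0, "wy": 0, "wz": 0}, {"dx": 0.3, "dy": -0.0, "dz": -8.9, "wx": 0, "wy": 0, "wz": 0}, {"dx": -0.5, "dy": 0.0, "dz": -13.3, "wx": 0, "wy": 0, "wz": 0}, {"dx": -1.8, "dy": 0.1, "dz": -17.5, "wx": 0, "wy": 0, "wz": 0}, {"dx": -3.8, "dy": 0.3, "dz": -21.6, "wx": 0, "wy": 0, "wz": 0}, {"dx": -6.3, "dy": 0.5, "dz": -25.3, "wx": 0, "wy": 0, "wz": 0}, {"dx": -9.3, "dy": 0.7, "dz": -28.6, "wx": 0, "wy": 0, "wz": 0}, {"dx": -12.7, "dy": 1.0, "dz": -31.4, "wx": 0, "wy": 0, "wz": 0}, {"dx": -16.4, "dy": 1.3, "dz": -33.8, "wx": 0, "wy": 0, "wz": 0}, {"dx": -20.5, "dy": 1.6, "dz": -35.6, "wx": 0, "wy": 0, "wz": 0},
```

>>> arm_command:
  increments:
    - {"dx": 0.4, "dy": 0, "dz": -4.4, "wx": 0, "wy": 0, "wz": 0}
    - {"dx": 0.1, "dy": 0, "dz": -8.9, "wx": 0, "wy": 0, "wz": 0}
    - {"dx": -0.7, "dy": 0, "dz": -13.3, "wx": 0, "wy": 0, "wz": 0}
    - {"dx": -2.0, "dy": 0.1, "dz": -17.5, "wx": 0, "wy": 0, "wz": 0}
    - {"dx": -4.0, "dy": 0.3, "dz": -21.5, "wx": 0, "wy": 0, "wz": 0}
    - {"dx": -6.5, "dy": 0.5, "dz": -25.2, "wx": 0, "wy": 0, "wz": 0}

```text
t: 6.22
eef_pos: [522.1, -140.2, 49.2]
ee_rot: [0.735, 0.678, -0.0, 0.0]
force: [-3.7, 1.0, 6.6]
finger_gap: 0.202
```

```bash
python3 -c "
from h import *
fr(128);arc(128,208)"
```

```text
t 6.22 p [ 522.1 -140.2   49.2] F [-3.7  1.   6.6] rad(out+ on tool) -7.1 tan -2.9 gap 0.202 th_x 122.9 30.9
{"dx": -3.0, "dy": 0.2, "dz": -3.3, "wx": 0, "wy": 0, "wz": 0}, {"dx": -6.4, "dy": 0.5, "dz": -6.2, "wx": 0, "wy": 0, "wz": 0}, {"dx": -10.2, "dy": 0.8, "dz": -8.6, "wx": 0, "wy": 0, "wz": 0}, {"dx": -14.2, "dy": 1.1, "dz": -10.4, "wx": 0, "wy": 0, "wz": 0}, {"dx": -18.5, "dy": 1.4, "dz": -11.6, "wx": 0, "wy": 0, "wz": 0}, {"dx": -22.9, "dy": 1.8, "dz": -12.2, "wx": 0, "wy": 0, "wz": 0}, {"dx": -27.4, "dy": 2.1, "dz": -12.2, "wx": 0, "wy": 0, "wz": 0}, {"dx": -31.8, "dy": 2.5, "dz": -11.6, "wx": 0, "wy": 0, "wz": 0}, {"dx": -36.1, "dy": 2.8, "dz": -10.4, "wx": 0, "wy": 0, "wz": 0}, {"dx": -40.1, "dy": 3.1, "dz": -8.6, "wx": 0, "wy": 0, "wz": 0},
```

```bash
python3 - <<'E'
import numpy as np
from scipy.optimize import least_squares
D=np.array([[507.3,99.1,-.6],[518.8,91.8,-.7],[528,74.1,-2.6],[522.1,49.2,-7.1]])
def res(q,D=D): return np.hypot(D[:,0]/.997-q[0]/.997,D[:,1]-q[1])-32+D[:,2]/12
r=least_squares(res,[496.3,66]);print(r.x,r.fun)
for d in D: print(np.degrees(np.arctan2(d[0]-r.x[0],d[1]-r.x[1])))
E
```

```text
[496.29520068  69.01592449] [-0.00492044  0.01396958 -0.01262129  0.00544837]
20.092594407217543
44.64668708791819
80.88979953939511
127.5212438992686
```

```bash
cat >> h.py <<'E'
C0=[496.3,-138.2,69.0]
def go(step,n=10,C=C0,r=32.0,t1=None):
    s=bot.read_state(); p=s['eef_pos']; X=np.array([.997,-.0776,0]); q=p-np.array(C); e=q@X
    th=np.degrees(np.arctan2(e,q[2])); t=np.radians(th); F=s['force']; fx=F@X
    print('t %.2f th %.1f r %.2f rad %.1f tan %.1f lat %.1f gap %.3f'%(s['t'],th,np.hypot(e,q[2]),fx*np.sin(t)+F[2]*np.cos(t),fx*np.cos(t)-F[2]*np.sin(t),F@np.array([.0776,.997,0]),s['finger_gap']), p.round(1), s['ee_rot'].round(4))
    A=th+step*np.arange(1,n+1) if t1 is None else np.linspace(th,t1,n+1)[1:]
    o=[]
    for a in np.radians(A):
        d=np.array(C)+X*r*np.sin(a)+np.array([0,0,r*np.cos(a)])-p; o.append('{"dx": %.1f, "dy": %.1f, "dz": %.1f, "wx": 0, "wy": 0, "wz": 0}'%tuple(d+0.0))
    print(A[-1].round(1),'['+', '.join(o)+']')
E
python3 -c "
from h import *
go(9)"
```

```text
t 6.22 th 127.4 r 32.60 rad -7.1 tan -3.0 lat 0.7 gap 0.202 [ 522.1 -140.2   49.2] [ 7.351e-01  6.780e-01 -4.000e-04  4.000e-04]
217.4 [{"dx": -3.8, "dy": 0.2, "dz": -3.4, "wx": 0, "wy": 0, "wz": 0}, {"dx": -7.7, "dy": 0.5, "dz": -6.5, "wx": 0, "wy": 0, "wz": 0}, {"dx": -12.0, "dy": 0.9, "dz": -9.1, "wx": 0, "wy": 0, "wz": 0}, {"dx": -16.7, "dy": 1.2, "dz": -10.9, "wx": 0, "wy": 0, "wz": 0}, {"dx": -21.6, "dy": 1.6, "dz": -11.9, "wx": 0, "wy": 0, "wz": 0}, {"dx": -26.6, "dy": 2.0, "dz": -12.2, "wx": 0, "wy": 0, "wz": 0}, {"dx": -31.6, "dy": 2.4, "dz": -11.7, "wx": 0, "wy": 0, "wz": 0}, {"dx": -36.4, "dy": 2.8, "dz": -10.4, "wx": 0, "wy": 0, "wz": 0}, {"dx": -41.0, "dy": 3.1, "dz": -8.3, "wx": 0, "wy": 0, "wz": 0}, {"dx": -45.2, "dy": 3.5, "dz": -5.6, "wx": 0, "wy": 0, "wz": 0}]
```

>>> arm_command:
  increments:
    - {"dx": -3.8, "dy": 0.2, "dz": -3.4, "wx": 0, "wy": 0, "wz": 0}
    - {"dx": -7.7, "dy": 0.5, "dz": -6.5, "wx": 0, "wy": 0, "wz": 0}
    - {"dx": -12.0, "dy": 0.9, "dz": -9.1, "wx": 0, "wy": 0, "wz": 0}
    - {"dx": -16.7, "dy": 1.2, "dz": -10.9, "wx": 0, "wy": 0, "wz": 0}
    - {"dx": -21.6, "dy": 1.6, "dz": -11.9, "wx": 0, "wy": 0, "wz": 0}

```text
t: 6.85
eef_pos: [503.0, -138.7, 37.9]
ee_rot: [0.735, 0.678, 0.002, 0.002]
force: [4.5, 1.0, 0.6]
finger_gap: 0.198
```

```bash
python3 -c "
from h import *
go(9)"
```

```text
t 6.85 th 167.7 r 31.84 rad 0.3 tan -4.4 lat 1.3 gap 0.198 [ 503.  -138.7   37.9] [0.735  0.6781 0.0015 0.0024]
257.7 [{"dx": -4.9, "dy": 0.4, "dz": -0.8, "wx": 0, "wy": 0, "wz": 0}, {"dx": -9.9, "dy": 0.8, "dz": -0.7, "wx": 0, "wy": 0, "wz": 0}, {"dx": -14.9, "dy": 1.1, "dz": 0.2, "wx": 0, "wy": 0, "wz": 0}, {"dx": -19.6, "dy": 1.5, "dz": 1.8, "wx": 0, "wy": 0, "wz": 0}, {"dx": -24.0, "dy": 1.8, "dz": 4.2, "wx": 0, "wy": 0, "wz": 0}, {"dx": -28.0, "dy": 2.2, "dz": 7.2, "wx": 0, "wy": 0, "wz": 0}, {"dx": -31.4, "dy": 2.4, "dz": 10.9, "wx": 0, "wy": 0, "wz": 0}, {"dx": -34.3, "dy": 2.6, "dz": 15.0, "wx": 0, "wy": 0, "wz": 0}, {"dx": -36.5, "dy": 2.8, "dz": 19.5, "wx": 0, "wy": 0, "wz": 0}, {"dx": -37.9, "dy": 2.9, "dz": 24.3, "wx": 0, "wy": 0, "wz": 0}]
```

Radial is near zero, so I'll run whole calls.

>>> arm_command:
  increments:
    - {"dx": -4.9, "dy": 0.4, "dz": -0.8, "wx": 0, "wy": 0, "wz": 0}
    - {"dx": -9.9, "dy": 0.8, "dz": -0.7, "wx": 0, "wy": 0, "wz": 0}
    - {"dx": -14.9, "dy": 1.1, "dz": 0.2, "wx": 0, "wy": 0, "wz": 0}
    - {"dx": -19.6, "dy": 1.5, "dz": 1.8, "wx": 0, "wy": 0, "wz": 0}
    - {"dx": -24.0, "dy": 1.8, "dz": 4.2, "wx": 0, "wy": 0, "wz": 0}
    - {"dx": -28.0, "dy": 2.2, "dz": 7.2, "wx": 0, "wy": 0, "wz": 0}
    - {"dx": -31.4, "dy": 2.4, "dz": 10.9, "wx": 0, "wy": 0, "wz": 0}
    - {"dx": -34.3, "dy": 2.6, "dz": 15.0, "wx": 0, "wy": 0, "wz": 0}

```text
t: 7.85
eef_pos: [468.4, -135.9, 52.7]
ee_rot: [0.735, 0.678, 0.002, 0.002]
force: [6.5, 0.2, -2.5]
finger_gap: 0.197
```

```bash
python3 -c "
from h import *
go(10)"
```

```text
t 7.85 th -120.1 r 32.42 rad -4.3 tan -5.4 lat 0.7 gap 0.197 [ 468.4 -135.9   52.7] [0.735  0.6781 0.0016 0.0021]
-20.1 [{"dx": -2.0, "dy": 0.0, "dz": 5.3, "wx": 0, "wy": 0, "wz": 0}, {"dx": -3.5, "dy": 0.1, "dz": 10.6, "wx": 0, "wy": 0, "wz": 0}, {"dx": -4.0, "dy": 0.2, "dz": 16.2, "wx": 0, "wy": 0, "wz": 0}, {"dx": -3.5, "dy": 0.1, "dz": 21.8, "wx": 0, "wy": 0, "wz": 0}, {"dx": -2.1, "dy": 0.0, "dz": 27.1, "wx": 0, "wy": 0, "wz": 0}, {"dx": 0.3, "dy": -0.1, "dz": 32.2, "wx": 0, "wy": 0, "wz": 0}, {"dx": 3.5, "dy": -0.4, "dz": 36.8, "wx": 0, "wy": 0, "wz": 0}, {"dx": 7.4, "dy": -0.7, "dz": 40.7, "wx": 0, "wy": 0, "wz": 0}, {"dx": 11.9, "dy": -1.1, "dz": 43.9, "wx": 0, "wy": 0, "wz": 0}, {"dx": 17.0, "dy": -1.4, "dz": 46.3, "wx": 0, "wy": 0, "wz": 0}]
```

>>> arm_command:
  increments:
    - {"dx": -2.0, "dy": 0, "dz": 5.3, "wx": 0, "wy": 0, "wz": 0}
    - {"dx": -3.5, "dy": 0.1, "dz": 10.6, "wx": 0, "wy": 0, "wz": 0}
    - {"dx": -4.0, "dy": 0.2, "dz": 16.2, "wx": 0, "wy": 0, "wz": 0}
    - {"dx": -3.5, "dy": 0.1, "dz": 21.8, "wx": 0, "wy": 0, "wz": 0}
    - {"dx": -2.1, "dy": 0, "dz": 27.1, "wx": 0, "wy": 0, "wz": 0}
    - {"dx": 0.3, "dy": -0.1, "dz": 32.2, "wx": 0, "wy": 0, "wz": 0}
    - {"dx": 3.5, "dy": -0.4, "dz": 36.8, "wx": 0, "wy": 0, "wz": 0}
    - {"dx": 7.4, "dy": -0.7, "dz": 40.7, "wx": 0, "wy": 0, "wz": 0}
    - {"dx": 11.9, "dy": -1.1, "dz": 43.9, "wx": 0, "wy": 0, "wz": 0}
    - {"dx": 17.0, "dy": -1.4, "dz": 46.3, "wx": 0, "wy": 0, "wz": 0}

```text
t: 9.1
eef_pos: [483.8, -137.1, 98.8]
ee_rot: [0.735, 0.678, 0.0, 0.001]
force: [-3.8, 0.6, -2.9]
finger_gap: 0.197
```

```bash
python3 -c "
from h import *
go(11)"
```

```text
t 9.10 th -22.8 r 32.32 rad -1.1 tan -4.7 lat 0.3 gap 0.197 [ 483.8 -137.1   98.8] [7.35e-01 6.78e-01 4.00e-04 8.00e-04]
87.2 [{"dx": 6.0, "dy": -0.6, "dz": 1.5, "wx": 0, "wy": 0, "wz": 0}, {"dx": 12.0, "dy": -1.0, "dz": 2.2, "wx": 0, "wy": 0, "wz": 0}, {"dx": 18.1, "dy": -1.5, "dz": 1.7, "wx": 0, "wy": 0, "wz": 0}, {"dx": 24.0, "dy": -2.0, "dz": 0.1, "wx": 0, "wy": 0, "wz": 0}, {"dx": 29.5, "dy": -2.4, "dz": -2.7, "wx": 0, "wy": 0, "wz": 0}, {"dx": 34.3, "dy": -2.8, "dz": -6.5, "wx": 0, "wy": 0, "wz": 0}, {"dx": 38.4, "dy": -3.1, "dz": -11.1, "wx": 0, "wy": 0, "wz": 0}, {"dx": 41.4, "dy": -3.3, "dz": -16.4, "wx": 0, "wy": 0, "wz": 0}, {"dx": 43.5, "dy": -3.5, "dz": -22.1, "wx": 0, "wy": 0, "wz": 0}, {"dx": 44.4, "dy": -3.6, "dz": -28.2, "wx": 0, "wy": 0, "wz": 0}]
```

>>> arm_command:
  increments:
    - {"dx": 6.0, "dy": -0.6, "dz": 1.5, "wx": 0, "wy": 0, "wz": 0}
    - {"dx": 12.0, "dy": -1.0, "dz": 2.2, "wx": 0, "wy": 0, "wz": 0}
    - {"dx": 18.1, "dy": -1.5, "dz": 1.7, "wx": 0, "wy": 0, "wz": 0}
    - {"dx": 24.0, "dy": -2.0, "dz": 0.1, "wx": 0, "wy": 0, "wz": 0}
    - {"dx": 29.5, "dy": -2.4, "dz": -2.7, "wx": 0, "wy": 0, "wz": 0}
    - {"dx": 34.3, "dy": -2.8, "dz": -6.5, "wx": 0, "wy": 0, "wz": 0}
    - {"dx": 38.4, "dy": -3.1, "dz": -11.1, "wx": 0, "wy": 0, "wz": 0}
    - {"dx": 41.4, "dy": -3.3, "dz": -16.4, "wx": 0, "wy": 0, "wz": 0}
    - {"dx": 43.5, "dy": -3.5, "dz": -22.1, "wx": 0, "wy": 0, "wz": 0}
    - {"dx": 44.4, "dy": -3.6, "dz": -28.2, "wx": 0, "wy": 0, "wz": 0}

```text
t: 10.35
eef_pos: [528.6, -140.7, 70.4]
ee_rot: [0.735, 0.678, 0.001, 0.001]
force: [-5.1, 1.8, 2.4]
finger_gap: 0.199
```

```bash
python3 -c "
from h import *
go(11)"
```

```text
t 10.35 th 87.4 r 32.44 rad -5.1 tan -2.6 lat 1.4 gap 0.199 [ 528.6 -140.7   70.4] [7.350e-01 6.781e-01 6.000e-04 1.000e-03]
197.4 [{"dx": -0.7, "dy": 0.1, "dz": -6.1, "wx": 0, "wy": 0, "wz": 0}, {"dx": -2.2, "dy": 0.2, "dz": -12.1, "wx": 0, "wy": 0, "wz": 0}, {"dx": -4.8, "dy": 0.4, "dz": -17.7, "wx": 0, "wy": 0, "wz": 0}, {"dx": -8.4, "dy": 0.6, "dz": -22.6, "wx": 0, "wy": 0, "wz": 0}, {"dx": -12.9, "dy": 1.0, "dz": -26.8, "wx": 0, "wy": 0, "wz": 0}, {"dx": -18.0, "dy": 1.4, "dz": -30.1, "wx": 0, "wy": 0, "wz": 0}, {"dx": -23.8, "dy": 1.8, "dz": -32.3, "wx": 0, "wy": 0, "wz": 0}, {"dx": -29.8, "dy": 2.3, "dz": -33.3, "wx": 0, "wy": 0, "wz": 0}, {"dx": -35.9, "dy": 2.8, "dz": -33.2, "wx": 0, "wy": 0, "wz": 0}, {"dx": -41.9, "dy": 3.3, "dz": -32.0, "wx": 0, "wy": 0, "wz": 0}]
```

>>> arm_command:
  increments:
    - {"dx": -0.7, "dy": 0.1, "dz": -6.1, "wx": 0, "wy": 0, "wz": 0}
    - {"dx": -2.2, "dy": 0.2, "dz": -12.1, "wx": 0, "wy": 0, "wz": 0}
    - {"dx": -4.8, "dy": 0.4, "dz": -17.7, "wx": 0, "wy": 0, "wz": 0}
    - {"dx": -8.4, "dy": 0.6, "dz": -22.6, "wx": 0, "wy": 0, "wz": 0}
    - {"dx": -12.9, "dy": 1.0, "dz": -26.8, "wx": 0, "wy": 0, "wz": 0}
    - {"dx": -18.0, "dy": 1.4, "dz": -30.1, "wx": 0, "wy": 0, "wz": 0}
    - {"dx": -23.8, "dy": 1.8, "dz": -32.3, "wx": 0, "wy": 0, "wz": 0}
    - {"dx": -29.8, "dy": 2.3, "dz": -33.3, "wx": 0, "wy": 0, "wz": 0}
    - {"dx": -35.9, "dy": 2.8, "dz": -33.2, "wx": 0, "wy": 0, "wz": 0}
    - {"dx": -41.9, "dy": 3.3, "dz": -32.0, "wx": 0, "wy": 0, "wz": 0}

```text
t: 11.6
eef_pos: [488.1, -137.5, 38.3]
ee_rot: [0.735, 0.678, 0.002, 0.002]
force: [4.3, 0.9, -3.0]
finger_gap: 0.197
```

```bash
python3 -c "
from h import *
go(11)"
```

```text
t 11.60 th -165.0 r 31.78 rad 1.8 tan -4.9 lat 1.2 gap 0.197 [ 488.1 -137.5   38.3] [0.7349 0.6781 0.0017 0.0021]
-55.0 [{"dx": -5.8, "dy": 0.4, "dz": 1.9, "wx": 0, "wy": 0, "wz": 0}, {"dx": -11.0, "dy": 0.8, "dz": 5.1, "wx": 0, "wy": 0, "wz": 0}, {"dx": -15.5, "dy": 1.2, "dz": 9.3, "wx": 0, "wy": 0, "wz": 0}, {"dx": -19.1, "dy": 1.4, "dz": 14.2, "wx": 0, "wy": 0, "wz": 0}, {"dx": -21.8, "dy": 1.6, "dz": 19.8, "wx": 0, "wy": 0, "wz": 0}, {"dx": -23.3, "dy": 1.8, "dz": 25.7, "wx": 0, "wy": 0, "wz": 0}, {"dx": -23.7, "dy": 1.8, "dz": 31.8, "wx": 0, "wy": 0, "wz": 0}, {"dx": -22.9, "dy": 1.7, "dz": 37.9, "wx": 0, "wy": 0, "wz": 0}, {"dx": -20.9, "dy": 1.6, "dz": 43.7, "wx": 0, "wy": 0, "wz": 0}, {"dx": -17.9, "dy": 1.3, "dz": 49.1, "wx": 0, "wy": 0, "wz": 0}]
```

θ = 555.

>>> arm_command:
  increments:
    - {"dx": -5.8, "dy": 0.4, "dz": 1.9, "wx": 0, "wy": 0, "wz": 0}
    - {"dx": -11.0, "dy": 0.8, "dz": 5.1, "wx": 0, "wy": 0, "wz": 0}
    - {"dx": -15.5, "dy": 1.2, "dz": 9.3, "wx": 0, "wy": 0, "wz": 0}
    - {"dx": -19.1, "dy": 1.4, "dz": 14.2, "wx": 0, "wy": 0, "wz": 0}
    - {"dx": -21.8, "dy": 1.6, "dz": 19.8, "wx": 0, "wy": 0, "wz": 0}
    - {"dx": -23.3, "dy": 1.8, "dz": 25.7, "wx": 0, "wy": 0, "wz": 0}
    - {"dx": -23.7, "dy": 1.8, "dz": 31.8, "wx": 0, "wy": 0, "wz": 0}
    - {"dx": -22.9, "dy": 1.7, "dz": 37.9, "wx": 0, "wy": 0, "wz": 0}
    - {"dx": -20.9, "dy": 1.6, "dz": 43.7, "wx": 0, "wy": 0, "wz": 0}
    - {"dx": -17.9, "dy": 1.3, "dz": 49.1, "wx": 0, "wy": 0, "wz": 0}

```text
t: 12.85
eef_pos: [469.1, -136.0, 87.2]
ee_rot: [0.735, 0.678, 0.001, 0.001]
force: [1.2, 2.6, -7.5]
finger_gap: 0.195
```

```bash
python3 -c "
from h import *
go(11)"
```

```text
t 12.85 th -56.3 r 32.74 rad -5.0 tan -5.7 lat 2.7 gap 0.195 [ 469.1 -136.    87.2] [0.7349 0.6781 0.0009 0.0011]
53.7 [{"dx": 4.5, "dy": -0.4, "dz": 4.3, "wx": 0, "wy": 0, "wz": 0}, {"dx": 9.2, "dy": -0.8, "dz": 8.3, "wx": 0, "wy": 0, "wz": 0}, {"dx": 14.5, "dy": -1.2, "dz": 11.2, "wx": 0, "wy": 0, "wz": 0}, {"dx": 20.3, "dy": -1.7, "dz": 13.1, "wx": 0, "wy": 0, "wz": 0}, {"dx": 26.4, "dy": -2.1, "dz": 13.8, "wx": 0, "wy": 0, "wz": 0}, {"dx": 32.5, "dy": -2.6, "dz": 13.4, "wx": 0, "wy": 0, "wz": 0}, {"dx": 38.4, "dy": -3.1, "dz": 11.8, "wx": 0, "wy": 0, "wz": 0}, {"dx": 43.9, "dy": -3.5, "dz": 9.1, "wx": 0, "wy": 0, "wz": 0}, {"dx": 48.8, "dy": -3.9, "dz": 5.4, "wx": 0, "wy": 0, "wz": 0}, {"dx": 52.9, "dy": -4.2, "dz": 0.8, "wx": 0, "wy": 0, "wz": 0}]
```

θ = 663.7.

>>> arm_command:
  increments:
    - {"dx": 4.5, "dy": -0.4, "dz": 4.3, "wx": 0, "wy": 0, "wz": 0}
    - {"dx": 9.2, "dy": -0.8, "dz": 8.3, "wx": 0, "wy": 0, "wz": 0}
    - {"dx": 14.5, "dy": -1.2, "dz": 11.2, "wx": 0, "wy": 0, "wz": 0}
    - {"dx": 20.3, "dy": -1.7, "dz": 13.1, "wx": 0, "wy": 0, "wz": 0}
    - {"dx": 26.4, "dy": -2.1, "dz": 13.8, "wx": 0, "wy": 0, "wz": 0}
    - {"dx": 32.5, "dy": -2.6, "dz": 13.4, "wx": 0, "wy": 0, "wz": 0}
    - {"dx": 38.4, "dy": -3.1, "dz": 11.8, "wx": 0, "wy": 0, "wz": 0}
    - {"dx": 43.9, "dy": -3.5, "dz": 9.1, "wx": 0, "wy": 0, "wz": 0}
    - {"dx": 48.8, "dy": -3.9, "dz": 5.4, "wx": 0, "wy": 0, "wz": 0}
    - {"dx": 52.9, "dy": -4.2, "dz": 0.8, "wx": 0, "wy": 0, "wz": 0}

```text
t: 14.1
eef_pos: [522.2, -140.2, 88.5]
ee_rot: [0.735, 0.678, 0.001, 0.001]
force: [-5.0, 2.7, 1.0]
finger_gap: 0.198
```

```bash
python3 -c "
from h import *
go(11)"
```

```text
t 14.10 th 53.2 r 32.45 rad -3.6 tan -3.9 lat 2.3 gap 0.198 [ 522.2 -140.2   88.5] [0.7349 0.6781 0.0008 0.001 ]
163.2 [{"dx": 2.8, "dy": -0.2, "dz": -5.5, "wx": 0, "wy": 0, "wz": 0}, {"dx": 4.9, "dy": -0.4, "dz": -11.3, "wx": 0, "wy": 0, "wz": 0}, {"dx": 5.9, "dy": -0.5, "dz": -17.3, "wx": 0, "wy": 0, "wz": 0}, {"dx": 5.8, "dy": -0.5, "dz": -23.4, "wx": 0, "wy": 0, "wz": 0}, {"dx": 4.4, "dy": -0.4, "dz": -29.4, "wx": 0, "wy": 0, "wz": 0}, {"dx": 2.0, "dy": -0.2, "dz": -35.0, "wx": 0, "wy": 0, "wz": 0}, {"dx": -1.5, "dy": 0.1, "dz": -40.1, "wx": 0, "wy": 0, "wz": 0}, {"dx": -5.9, "dy": 0.4, "dz": -44.4, "wx": 0, "wy": 0, "wz": 0}, {"dx": -11.0, "dy": 0.8, "dz": -47.7, "wx": 0, "wy": 0, "wz": 0}, {"dx": -16.7, "dy": 1.3, "dz": -50.1, "wx": 0, "wy": 0, "wz": 0}]
```

θ = 773.

>>> arm_command:
  increments:
    - {"dx": 2.8, "dy": -0.2, "dz": -5.5, "wx": 0, "wy": 0, "wz": 0}
    - {"dx": 4.9, "dy": -0.4, "dz": -11.3, "wx": 0, "wy": 0, "wz": 0}
    - {"dx": 5.9, "dy": -0.5, "dz": -17.3, "wx": 0, "wy": 0, "wz": 0}
    - {"dx": 5.8, "dy": -0.5, "dz": -23.4, "wx": 0, "wy": 0, "wz": 0}
    - {"dx": 4.4, "dy": -0.4, "dz": -29.4, "wx": 0, "wy": 0, "wz": 0}
    - {"dx": 2.0, "dy": -0.2, "dz": -35.0, "wx": 0, "wy": 0, "wz": 0}
    - {"dx": -1.5, "dy": 0.1, "dz": -40.1, "wx": 0, "wy": 0, "wz": 0}
    - {"dx": -5.9, "dy": 0.4, "dz": -44.4, "wx": 0, "wy": 0, "wz": 0}
    - {"dx": -11.0, "dy": 0.8, "dz": -47.7, "wx": 0, "wy": 0, "wz": 0}
    - {"dx": -16.7, "dy": 1.3, "dz": -50.1, "wx": 0, "wy": 0, "wz": 0}

```text
t: 15.35
eef_pos: [509.7, -139.3, 40.3]
ee_rot: [0.735, 0.678, 0.004, 0.004]
force: [4.9, 4.0, -0.4]
finger_gap: 0.198
```

```bash
python3 -c "
from h import *
go(11)"
```

```text
t 15.35 th 154.9 r 31.72 rad 2.3 tan -4.0 lat 4.3 gap 0.198 [ 509.7 -139.3   40.3] [0.7348 0.6783 0.0038 0.0043]
264.9 [{"dx": -5.6, "dy": 0.5, "dz": -2.3, "wx": 0, "wy": 0, "wz": 0}, {"dx": -11.7, "dy": 1.0, "dz": -3.2, "wx": 0, "wy": 0, "wz": 0}, {"dx": -17.8, "dy": 1.4, "dz": -3.0, "wx": 0, "wy": 0, "wz": 0}, {"dx": -23.7, "dy": 1.9, "dz": -1.6, "wx": 0, "wy": 0, "wz": 0}, {"dx": -29.3, "dy": 2.3, "dz": 1.0, "wx": 0, "wy": 0, "wz": 0}, {"dx": -34.3, "dy": 2.7, "dz": 4.5, "wx": 0, "wy": 0, "wz": 0}, {"dx": -38.5, "dy": 3.1, "dz": 9.0, "wx": 0, "wy": 0, "wz": 0}, {"dx": -41.8, "dy": 3.3, "dz": 14.1, "wx": 0, "wy": 0, "wz": 0}, {"dx": -44.1, "dy": 3.5, "dz": 19.8, "wx": 0, "wy": 0, "wz": 0}, {"dx": -45.2, "dy": 3.6, "dz": 25.9, "wx": 0, "wy": 0, "wz": 0}]
```

>>> arm_command:
  increments:
    - {"dx": -5.6, "dy": 0.6, "dz": -2.3, "wx": 0, "wy": 0, "wz": 0}
    - {"dx": -11.7, "dy": 1.2, "dz": -3.2, "wx": 0, "wy": 0, "wz": 0}
    - {"dx": -17.8, "dy": 1.7, "dz": -3.0, "wx": 0, "wy": 0, "wz": 0}
    - {"dx": -23.7, "dy": 2.2, "dz": -1.6, "wx": 0, "wy": 0, "wz": 0}
    - {"dx": -29.3, "dy": 2.6, "dz": 1.0, "wx": 0, "wy": 0, "wz": 0}
    - {"dx": -34.3, "dy": 3.0, "dz": 4.5, "wx": 0, "wy": 0, "wz": 0}
    - {"dx": -38.5, "dy": 3.4, "dz": 9.0, "wx": 0, "wy": 0, "wz": 0}
    - {"dx": -41.8, "dy": 3.6, "dz": 14.1, "wx": 0, "wy": 0, "wz": 0}
    - {"dx": -44.1, "dy": 3.8, "dz": 19.8, "wx": 0, "wy": 0, "wz": 0}
    - {"dx": -45.2, "dy": 3.9, "dz": 25.9, "wx": 0, "wy": 0, "wz": 0}

```text
t: 16.6
eef_pos: [464.1, -135.6, 66.4]
ee_rot: [0.735, 0.678, 0.003, 0.004]
force: [3.7, -0.1, -5.4]
finger_gap: 0.196
```

```bash
python3 -c "
from h import *
go(11,C=[496.3,-137.9,69])"
```

```text
t 16.60 th -94.5 r 32.40 rad -3.3 tan -5.7 lat 0.2 gap 0.196 [ 464.1 -135.6   66.4] [0.7348 0.6782 0.0034 0.0042]
15.5 [{"dx": 0.5, "dy": 0.1, "dz": 6.2, "wx": 0, "wy": 0, "wz": 0}, {"dx": 1.8, "dy": 0.0, "dz": 12.2, "wx": 0, "wy": 0, "wz": 0}, {"dx": 4.2, "dy": -0.2, "dz": 17.8, "wx": 0, "wy": 0, "wz": 0}, {"dx": 7.6, "dy": -0.4, "dz": 22.9, "wx": 0, "wy": 0, "wz": 0}, {"dx": 11.9, "dy": -0.8, "dz": 27.2, "wx": 0, "wy": 0, "wz": 0}, {"dx": 17.0, "dy": -1.2, "dz": 30.7, "wx": 0, "wy": 0, "wz": 0}, {"dx": 22.6, "dy": -1.6, "dz": 33.1, "wx": 0, "wy": 0, "wz": 0}, {"dx": 28.6, "dy": -2.1, "dz": 34.4, "wx": 0, "wy": 0, "wz": 0}, {"dx": 34.7, "dy": -2.5, "dz": 34.5, "wx": 0, "wy": 0, "wz": 0}, {"dx": 40.7, "dy": -3.0, "dz": 33.4, "wx": 0, "wy": 0, "wz": 0}]
```

θ = 985.5.

>>> arm_command:
  increments:
    - {"dx": 0.5, "dy": 0.1, "dz": 6.2, "wx": 0, "wy": 0, "wz": 0}
    - {"dx": 1.8, "dy": 0, "dz": 12.2, "wx": 0, "wy": 0, "wz": 0}
    - {"dx": 4.2, "dy": -0.2, "dz": 17.8, "wx": 0, "wy": 0, "wz": 0}
    - {"dx": 7.6, "dy": -0.4, "dz": 22.9, "wx": 0, "wy": 0, "wz": 0}
    - {"dx": 11.9, "dy": -0.8, "dz": 27.2, "wx": 0, "wy": 0, "wz": 0}
    - {"dx": 17.0, "dy": -1.2, "dz": 30.7, "wx": 0, "wy": 0, "wz": 0}
    - {"dx": 22.6, "dy": -1.6, "dz": 33.1, "wx": 0, "wy": 0, "wz": 0}
    - {"dx": 28.6, "dy": -2.1, "dz": 34.4, "wx": 0, "wy": 0, "wz": 0}
    - {"dx": 34.7, "dy": -2.5, "dz": 34.5, "wx": 0, "wy": 0, "wz": 0}
    - {"dx": 40.7, "dy": -3.0, "dz": 33.4, "wx": 0, "wy": 0, "wz": 0}

```text
t: 17.85
eef_pos: [505.3, -138.8, 100.1]
ee_rot: [0.735, 0.678, 0.003, 0.004]
force: [-4.5, -1.1, -0.5]
finger_gap: 0.196
```

```bash
python3 -c "
from h import *
s,f=grab('top','t2')
P,H=caps(f,193);print(len(P),phase(P,H) if len(P)>8 else '')
go(11,C=[496.3,-137.9,69])"
```

```text
20 (array([569.11858305,  63.22803697,  78.08046118]), np.float64(-1.5786979750803123), np.float64(-1.571793149985656))
t 17.90 th 17.9 r 32.53 rad -2.5 tan -2.4 lat -1.9 gap 0.200 [ 506.3 -138.8  100. ] [0.7348 0.6782 0.0038 0.0049]
127.9 [{"dx": 5.5, "dy": -0.3, "dz": -2.9, "wx": 0, "wy": 0, "wz": 0}, {"dx": 10.5, "dy": -0.6, "dz": -6.4, "wx": 0, "wy": 0, "wz": 0}, {"dx": 14.8, "dy": -1.0, "dz": -10.8, "wx": 0, "wy": 0, "wz": 0}, {"dx": 18.2, "dy": -1.2, "dz": -15.9, "wx": 0, "wy": 0, "wz": 0}, {"dx": 20.5, "dy": -1.4, "dz": -21.6, "wx": 0, "wy": 0, "wz": 0}, {"dx": 21.8, "dy": -1.5, "dz": -27.6, "wx": 0, "wy": 0, "wz": 0}, {"dx": 21.8, "dy": -1.5, "dz": -33.7, "wx": 0, "wy": 0, "wz": 0}, {"dx": 20.7, "dy": -1.4, "dz": -39.7, "wx": 0, "wy": 0, "wz": 0}, {"dx": 18.5, "dy": -1.3, "dz": -45.4, "wx": 0, "wy": 0, "wz": 0}, {"dx": 15.2, "dy": -1.0, "dz": -50.6, "wx": 0, "wy": 0, "wz": 0}]
```

View pics/t2.png

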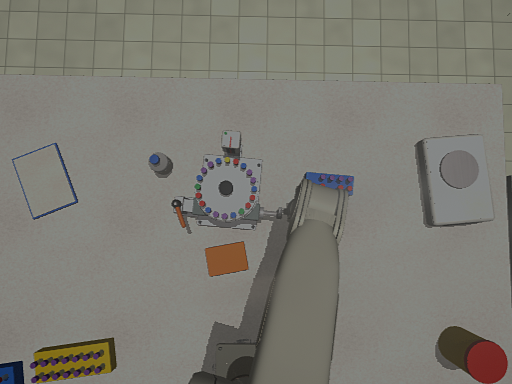

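Top view is clear: all 20 caps are found, and the carousel has gone 13.54° (3.01 turns, matching the arm's count). About 2.9° is left, roughly 230° of crank.

>>> arm_command:
  increments:
    - {"dx": 5.5, "dy": -0.3, "dz": -2.9, "wx": 0, "wy": 0, "wz": 0}
    - {"dx": 10.5, "dy": -0.6, "dz": -6.4, "wx": 0, "wy": 0, "wz": 0}
    - {"dx": 14.8, "dy": -1.0, "dz": -10.8, "wx": 0, "wy": 0, "wz": 0}
    - {"dx": 18.2, "dy": -1.2, "dz": -15.9, "wx": 0, "wy": 0, "wz": 0}
    - {"dx": 20.5, "dy": -1.4, "dz": -21.6, "wx": 0, "wy": 0, "wz": 0}
    - {"dx": 21.8, "dy": -1.5, "dz": -27.6, "wx": 0, "wy": 0, "wz": 0}
    - {"dx": 21.8, "dy": -1.5, "dz": -33.7, "wx": 0, "wy": 0, "wz": 0}
    - {"dx": 20.7, "dy": -1.4, "dz": -39.7, "wx": 0, "wy": 0, "wz": 0}
    - {"dx": 18.5, "dy": -1.3, "dz": -45.4, "wx": 0, "wy": 0, "wz": 0}
    - {"dx": 15.2, "dy": -1.0, "dz": -50.6, "wx": 0, "wy": 0, "wz": 0}

```text
t: 19.15
eef_pos: [523.4, -140.2, 50.6]
ee_rot: [0.735, 0.678, 0.005, 0.007]
force: [-3.7, -1.9, 6.5]
finger_gap: 0.197
```

```bash
python3 -c "
from h import *
go(11,C=[496.3,-137.9,69])"
```

```text
t 19.15 th 124.0 r 32.83 rad -6.6 tan -3.4 lat -2.2 gap 0.197 [ 523.4 -140.2   50.6] [0.7348 0.6782 0.0051 0.0066]
234.0 [{"dx": -4.6, "dy": 0.5, "dz": -4.3, "wx": 0, "wy": 0, "wz": 0}, {"dx": -9.3, "dy": 0.9, "dz": -8.2, "wx": 0, "wy": 0, "wz": 0}, {"dx": -14.7, "dy": 1.3, "dz": -11.1, "wx": 0, "wy": 0, "wz": 0}, {"dx": -20.5, "dy": 1.8, "dz": -12.9, "wx": 0, "wy": 0, "wz": 0}, {"dx": -26.6, "dy": 2.3, "dz": -13.6, "wx": 0, "wy": 0, "wz": 0}, {"dx": -32.7, "dy": 2.7, "dz": -13.1, "wx": 0, "wy": 0, "wz": 0}, {"dx": -38.6, "dy": 3.2, "dz": -11.5, "wx": 0, "wy": 0, "wz": 0}, {"dx": -44.0, "dy": 3.6, "dz": -8.7, "wx": 0, "wy": 0, "wz": 0}, {"dx": -48.9, "dy": 4.0, "dz": -5.0, "wx": 0, "wy": 0, "wz": 0}, {"dx": -52.9, "dy": 4.3, "dz": -0.4, "wx": 0, "wy": 0, "wz": 0}]
```

>>> arm_command:
  increments:
    - {"dx": -4.6, "dy": 0.4, "dz": -4.3, "wx": 0, "wy": 0, "wz": 0}
    - {"dx": -9.3, "dy": 0.7, "dz": -8.2, "wx": 0, "wy": 0, "wz": 0}
    - {"dx": -14.7, "dy": 1.1, "dz": -11.1, "wx": 0, "wy": 0, "wz": 0}
    - {"dx": -20.5, "dy": 1.6, "dz": -12.9, "wx": 0, "wy": 0, "wz": 0}
    - {"dx": -26.6, "dy": 2.1, "dz": -13.6, "wx": 0, "wy": 0, "wz": 0}
    - {"dx": -32.7, "dy": 2.5, "dz": -13.1, "wx": 0, "wy": 0, "wz": 0}
    - {"dx": -38.6, "dy": 3.0, "dz": -11.5, "wx": 0, "wy": 0, "wz": 0}
    - {"dx": -44.0, "dy": 3.4, "dz": -8.7, "wx": 0, "wy": 0, "wz": 0}
    - {"dx": -48.9, "dy": 3.8, "dz": -5.0, "wx": 0, "wy": 0, "wz": 0}
    - {"dx": -52.9, "dy": 4.1, "dz": -0.4, "wx": 0, "wy": 0, "wz": 0}

```text
t: 20.4
eef_pos: [470.1, -136.0, 50.5]
ee_rot: [0.735, 0.678, 0.005, 0.007]
force: [4.8, -0.8, -2.7]
finger_gap: 0.195
```

```bash
python3 -c "
from h import *
go(11,n=3,C=[496.3,-138.1,69],t1=-112)
s,f=grab('top','t3')
P,H=caps(f,193);print(len(P),phase(P,H) if len(P)>8 else '')
"
```

```text
t 20.40 th -125.2 r 32.13 rad -2.4 tan -5.0 lat -0.4 gap 0.195 [ 470.1 -136.    50.5] [0.7348 0.6782 0.0051 0.0065]
-112.0 [{"dx": -1.2, "dy": 0.0, "dz": 2.1, "wx": 0, "wy": 0, "wz": 0}, {"dx": -2.4, "dy": 0.1, "dz": 4.3, "wx": 0, "wy": 0, "wz": 0}, {"dx": -3.4, "dy": 0.2, "dz": 6.6, "wx": 0, "wy": 0, "wz": 0}]
20 (array([569.30882225,  63.25887673,  78.03513457]), np.float64(-3.899585585345721), np.float64(-4.29266470919481))
```

>>> arm_command:
  increments:
    - {"dx": -1.2, "dy": 0, "dz": 2.1, "wx": 0, "wy": 0, "wz": 0}
    - {"dx": -2.4, "dy": 0.1, "dz": 4.3, "wx": 0, "wy": 0, "wz": 0}
    - {"dx": -3.4, "dy": 0.2, "dz": 6.6, "wx": 0, "wy": 0, "wz": 0}
    - {"dx": -3.4, "dy": 0.2, "dz": 6.6, "wx": 0, "wy": 0, "wz": 0}

```text
t: 20.95
eef_pos: [466.2, -135.7, 57.7]
ee_rot: [0.735, 0.678, 0.005, 0.006]
force: [2.7, -1.3, -0.3]
finger_gap: 0.196
```

>>> arm_command:
  increments:
    - {"dx": 0, "dy": 0, "dz": 0, "wx": 0, "wy": 0, "wz": 0}
    - {"dx": 0, "dy": 0, "dz": 0, "wx": 0, "wy": 0, "wz": 0}
    - {"dx": 0, "dy": 0, "dz": 0, "wx": 0, "wy": 0, "wz": 0}
    - {"dx": 0, "dy": 0, "dz": 0, "wx": 0, "wy": 0, "wz": 0}
  gripper: 70

```text
t: 21.45
eef_pos: [465.9, -135.6, 57.6]
ee_rot: [0.735, 0.678, 0.005, 0.006]
force: [0.2, -0.1, -0.8]
finger_gap: 0.699
```

```bash
python3 -c "
from h import *
s,f=grab('top','t4')
P,H=caps(f,193);print(len(P),phase(P,H)); print(s['t'],s['eef_pos'],s['ee_rot'],s['force'],s['finger_gap'])
"
```

```text
20 (array([569.27305124,  63.35864349,  78.04625126]), np.float64(-4.724874376898995), np.float64(-4.483552074529869))
21.45 [ 465.86373232 -135.64040923   57.61525973] [0.73479494 0.67824539 0.00478102 0.00605977] [ 0.20104384 -0.10144086 -0.78041913] 0.6986820465285315
```

>>> arm_command:
  increments:
    - {"dx": 0, "dy": 0, "dz": 30, "wx": 0, "wy": 0, "wz": 0}
    - {"dx": 0, "dy": 0, "dz": 80, "wx": 0, "wy": 0, "wz": 0}
    - {"dx": 0, "dy": 0, "dz": 135, "wx": 0, "wy": 0, "wz": 0}
    - {"dx": 5, "dy": 10, "dz": 190, "wx": 0, "wy": 0, "wz": 0}
    - {"dx": 15, "dy": 40, "dz": 240, "wx": 0, "wy": 0, "wz": 0}
    - {"dx": 30, "dy": 80, "dz": 272, "wx": 0, "wy": 0, "wz": 0}
    - {"dx": 50, "dy": 130, "dz": 272, "wx": 0, "wy": 0, "wz": 0}
    - {"dx": 70, "dy": 175, "dz": 272, "wx": 0, "wy": 0, "wz": 0}
    - {"dx": 70, "dy": 175, "dz": 272, "wx": 0, "wy": 0, "wz": 0}
    - {"dx": 70, "dy": 175, "dz": 272, "wx": 0, "wy": 0, "wz": 0}

```text
t: 22.75
eef_pos: [535.6, 39.3, 329.3]
ee_rot: [0.735, 0.678, 0.004, 0.006]
force: [0.1, 0.4, -0.6]
finger_gap: 0.701
```

```bash
python3 - <<'E'
from h import *
import pickle
s,f=grab('wrist','w5'); pickle.dump((s,f),open('w5.pkl','wb')); print(s['t'],s['eef_pos'],s['ee_rot'],s['qd'].round(3))
E
```

```text
22.75 [535.61190868  39.2663788  329.28748211] [0.73461051 0.67844972 0.00424786 0.00594363] [-0.025 -0.016 -0.008  0.    -0.     0.001]
```

View pics/w5.png

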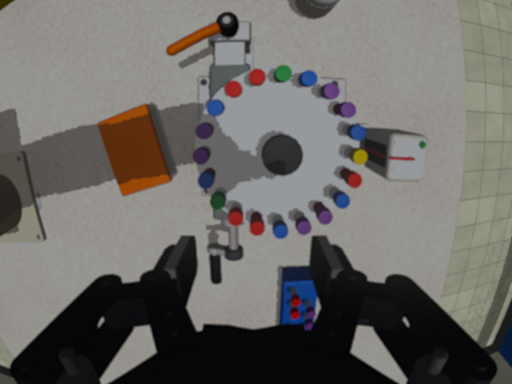

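The yellow cap (360,156) is now in line with the red line (390-412,158). The lever runs from its hub (228,22) to its end (170,50).

```bash
python3 - <<'E'
from h import *
import pickle
s,f=pickle.load(open('w5.pkl','rb')); im=np.asarray(f['frame'])
P,H=wcaps(s,f,193); x,ya,yp=phase(P,H); print(len(P),x,ya,yp)
hsv=cv2.cvtColor(im,cv2.COLOR_RGB2HSV).astype(int); Hh,S,V=hsv[...,0],hsv[...,1],hsv[...,2]
def sel(m,box):
    a=np.zeros(m.shape,bool); a[box[2]:box[3],box[0]:box[1]]=1; v,u=np.nonzero(a&m); return u,v
u,v=sel((S>60)&((Hh<10)|(Hh>170)),(380,418,150,166)); print('red px',u.min(),u.max(),len(u))
Q=np.array([wonz(s,f,a,b,193)[:2] for a,b in zip(u,v)])
c,d,a,b=pca(Q); print('red',c,d,c+a*d,c+b*d,np.degrees(np.arctan2(*(c-x[:2])[::-1])),np.degrees(np.arctan(d[1]/d[0])))
u,v=sel((S>110)&(Hh>3)&(Hh<20),(150,225,5,70)); Q=np.array([wonz(s,f,a,b,153)[:2] for a,b in zip(u,v)]); c,d,a,b=pca(Q);print('lever',c,d,c+a*d,c+b*d,np.degrees(np.arctan2(d[1],d[0])))
u,v=sel((V<60),(214,242,8,40)); print('hub px',u.mean(),v.mean(),len(u),u.min(),u.max(),v.min(),v.max())
for z in(150,160,170):print(wonz(s,f,(u.min()+u.max())/2,(v.min()+v.max())/2,z))
E
python3 -c "
import cv2
a=cv2.imread('pics/w5.png'); cv2.imwrite('pics/w5l.png',cv2.resize(a[0:110,150:270],None,fx=5,fy=5,interpolation=cv2.INTER_CUBIC))"
```

```text
20 [566.94699353  62.3630676   77.7442818 ] -3.8650477621214328 -4.3796736200064
red px 380 414 105
red [688.54668967  52.78175349] [-0.9894166   0.14510267] [709.96302361  49.64094594] [667.68441794  55.84130517] -4.5052496378469495 -8.343224360593096
lever [487.03588401 191.70804203] [-0.93956685 -0.3423655 ] [515.66144358 202.13881021] [456.33041966 180.51938458] -159.97894123787884
hub px 227.82634730538922 25.137724550898202 334 217 237 13 37
[523.20235043 202.72827967 150.        ]
[523.69836828 199.88657247 160.        ]
[524.19438613 197.04486528 170.        ]
```

View pics/w5l.png

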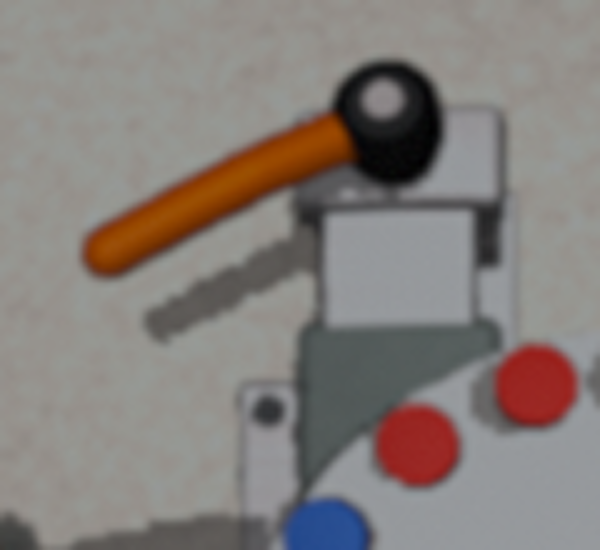

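>>> arm_command:
  increments:
    - {"dx": -7, "dy": 15, "dz": 0, "wx": 0, "wy": 0, "wz": 0.17}
    - {"dx": -14, "dy": 30, "dz": 0, "wx": 0, "wy": 0, "wz": 0.35}
    - {"dx": -21, "dy": 46, "dz": 0, "wx": 0, "wy": 0, "wz": 0.53}
    - {"dx": -28, "dy": 62, "dz": 0, "wx": 0, "wy": 0, "wz": 0.71}
    - {"dx": -35, "dy": 77, "dz": 0, "wx": 0, "wy": 0, "wz": 0.89}
    - {"dx": -42, "dy": 92, "dz": 0, "wx": 0, "wy": 0, "wz": 1.07}
    - {"dx": -49, "dy": 107, "dz": 0, "wx": 0, "wy": 0, "wz": 1.25}
    - {"dx": -56, "dy": 122, "dz": 0, "wx": 0, "wy": 0, "wz": 1.43}
    - {"dx": -63, "dy": 137, "dz": 0, "wx": 0, "wy": 0, "wz": 1.61}
    - {"dx": -67, "dy": 146, "dz": 0, "wx": 0, "wy": 0, "wz": 1.79}
  gripper: 45

```text
t: 24.05
eef_pos: [468.2, 183.7, 329.9]
ee_rot: [-0.071, 0.997, 0.007, 0.0]
force: [-0.2, -0.4, 0.3]
finger_gap: 0.449
```

```bash
cat >> h.py <<'E'
LA=np.array([523.3,205.4])
def tgt(phi,r,z,toolx):
    s=bot.read_state(); p=s['eef_pos']; a=np.radians(toolx)
    Rt=np.array([[np.cos(a),np.sin(a),0],[np.sin(a),-np.cos(a),0],[0,0,-1]]).T
    Rt=np.column_stack([[np.cos(a),np.sin(a),0],[np.sin(a),-np.cos(a),0],[0,0,-1]])
    w=(R.from_matrix(Rt)*R.from_quat(s['ee_rot']).inv()).as_rotvec()
    q=np.array([*(LA+r*np.array([np.cos(np.radians(phi)),np.sin(np.radians(phi))])),z])-p
    print('t',round(s['t'],2),'p',p.round(1),'d',q.round(1),'w',w.round(3),'F',s['force'].round(1),s['ft_torque'].round(2),s['joint_positions'].round(2))
E
python3 -c "
from h import *
tgt(200,58,138,200)"
```

```text
t 24.05 p [468.2 183.7 329.9] d [   0.6    1.8 -191.9] w [-0.015 -0.002  0.206] F [-0.2 -0.4  0.3] [ 0.05  0.   -0.02] [0.37 0.22 0.24 1.58 0.01 0.22]
```

>>> arm_command:
  increments:
    - {"dx": 0.5, "dy": 1.5, "dz": -30, "wx": -0.005, "wy": 0, "wz": 0.1}
    - {"dx": 0.5, "dy": 1.5, "dz": -75, "wx": -0.015, "wy": 0, "wz": 0.206}
    - {"dx": 0.5, "dy": 1.5, "dz": -115, "wx": -0.015, "wy": 0, "wz": 0.206}
    - {"dx": 0.5, "dy": 1.5, "dz": -140, "wx": -0.015, "wy": 0, "wz": 0.206}
    - {"dx": 0.5, "dy": 1.5, "dz": -140, "wx": -0.015, "wy": 0, "wz": 0.206}

```text
t: 24.68
eef_pos: [467.2, 183.3, 188.2]
ee_rot: [-0.172, 0.985, -0.0, -0.003]
force: [-0.4, -0.0, 0.6]
finger_gap: 0.45
```

```bash
python3 - <<'E'
from h import *
import pickle
tgt(200,58,138,200)
s,f=grab('wrist','w6'); pickle.dump((s,f),open('w6.pkl','wb'))
im=np.asarray(f['frame']); hsv=cv2.cvtColor(im,cv2.COLOR_RGB2HSV).astype(int); Hh,S,V=hsv[...,0],hsv[...,1],hsv[...,2]
m=((S>110)&(Hh>3)&(Hh<20)).astype(np.uint8); n,l,st,c=cv2.connectedComponentsWithStats(m)
for i in range(1,n):
    if st[i,4]>150:
        v,u=np.nonzero(l==i); Q=np.array([wonz(s,f,a,b,152)[:2] for a,b in zip(u,v)]); C,d,a,b=pca(Q); print(c[i],st[i],C,d,C+a*d,C+b*d,np.degrees(np.arctan2(d[1],d[0])))
E
```

```text
t 24.68 p [467.2 183.3 188.2] d [  1.6   2.3 -50.2] w [ 0.002 -0.006  0.003] F [-0.4 -0.   0.6] [ 0.05 -0.01  0.  ] [ 0.37  0.27 -0.07  1.24  0.    0.03]
[178.16388729  43.71113667] [  111     0   133    93 10434] [374.99977371  99.71193614] [-0.18073297  0.9835322 ] [382.5337544   58.71270489] [368.18520105 136.79621489] 100.41245585643219
[256.50566751 249.76763224] [ 246  207   22   86 1588] [486.16181556 191.39967702] [-0.93108757 -0.36479574] [518.08244042 203.90602783] [456.87380606 179.92477253] -158.60498750452948
```

View pics/w6.png

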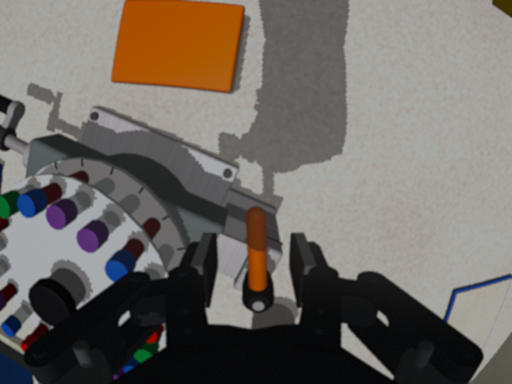

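>>> arm_command:
  increments:
    - {"dx": 1.5, "dy": 2, "dz": -20, "wx": 0, "wy": 0, "wz": 0.02}
    - {"dx": 1.5, "dy": 2, "dz": -40, "wx": 0, "wy": 0, "wz": 0.02}
    - {"dx": 1.5, "dy": 2, "dz": -50, "wx": 0, "wy": 0, "wz": 0.02}
    - {"dx": 1.5, "dy": 2, "dz": -50, "wx": 0, "wy": 0, "wz": 0.02}
    - {"dx": 1.5, "dy": 2, "dz": -50, "wx": 0, "wy": 0, "wz": 0.02}

```text
t: 25.35
eef_pos: [470.7, 186.1, 141.1]
ee_rot: [-0.182, 0.983, 0.0, -0.0]
force: [-0.6, 0.3, -0.0]
finger_gap: 0.453
```

```bash
python3 - <<'E'
from h import *
tgt(201,58,138,201)
E
```

```text
t 25.35 p [470.7 186.1 141.1] d [-1.5 -1.5 -3.1] w [ 0.    -0.001  0.   ] F [-0.6  0.3 -0. ] [-0.06  0.02 -0.04] [ 0.38  0.31 -0.14  1.12  0.    0.01]
```

```bash
cat >> h.py <<'E'
def lev(phis,offs,r=57,z=135,show=True):
    s=bot.read_state(); p=s['eef_pos']; x=R.from_quat(s['ee_rot']).as_matrix()[:,0]; cur=np.degrees(np.arctan2(x[1],x[0]))%360
    c=np.radians(cur); t=np.array([np.sin(c),-np.cos(c)]); u=np.array([np.cos(c),np.sin(c)]); F=s['force']; q=p[:2]-LA
    Ft=F[:2]@t; Mz=s['ft_torque'][2]
    print('t %.2f toolx %.1f rad %.1f off %.1f z %.1f Ft %.2f Fr %.2f Fz %.2f Mz %.3f arm %.1f'%(s['t'],cur,q@u,q@t,p[2],Ft,F[:2]@u,F[2],Mz,1000*Mz/Ft if abs(Ft)>1 else 0), p.round(1))
    o=[]
    for ph,of in zip(phis,offs):
        a=np.radians(ph); d=LA+r*np.array([np.cos(a),np.sin(a)])+of*np.array([np.sin(a),-np.cos(a)])-p[:2]
        o.append('{"dx": %.1f, "dy": %.1f, "dz": %.1f, "wx": 0, "wy": 0, "wz": %.3f}'%(d[0],d[1],z-p[2],np.radians(ph-cur)))
    print('['+', '.join(o)+']')
E
python3 -c "
from h import *
lev([201]*6,[0,3,6,9,10,10])"
```

```text
t 25.35 toolx 201.0 rad 56.0 off 0.9 z 141.1 Ft 0.48 Fr 0.42 Fz -0.02 Mz -0.037 arm 0.0 [470.7 186.1 141.1]
[{"dx": -0.6, "dy": -1.2, "dz": -6.1, "wx": 0, "wy": 0, "wz": 0.000}, {"dx": -1.7, "dy": 1.6, "dz": -6.1, "wx": 0, "wy": 0, "wz": 0.000}, {"dx": -2.7, "dy": 4.4, "dz": -6.1, "wx": 0, "wy": 0, "wz": 0.000}, {"dx": -3.8, "dy": 7.2, "dz": -6.1, "wx": 0, "wy": 0, "wz": 0.000}, {"dx": -4.2, "dy": 8.2, "dz": -6.1, "wx": 0, "wy": 0, "wz": 0.000}, {"dx": -4.2, "dy": 8.2, "dz": -6.1, "wx": 0, "wy": 0, "wz": 0.000}]
```

>>> arm_command:
  increments:
    - {"dx": -0.6, "dy": -1.2, "dz": -7, "wx": 0, "wy": 0, "wz": 0}
    - {"dx": -1.7, "dy": 1.6, "dz": -7, "wx": 0, "wy": 0, "wz": 0}
    - {"dx": -2.7, "dy": 4.4, "dz": -7, "wx": 0, "wy": 0, "wz": 0}
    - {"dx": -3.8, "dy": 7.2, "dz": -7, "wx": 0, "wy": 0, "wz": 0}
    - {"dx": -4.2, "dy": 8.2, "dz": -7, "wx": 0, "wy": 0, "wz": 0}

```text
t: 25.98
eef_pos: [466.4, 194.7, 134.2]
ee_rot: [-0.182, 0.983, 0.0, -0.0]
force: [-0.1, 0.2, -0.8]
finger_gap: 0.45
```

```bash
python3 -c "
from h import *
lev([199,196,193,190,187,184,181],[12]*7)"
```

```text
t 25.98 toolx 201.0 rad 56.9 off 10.4 z 134.2 Ft 0.23 Fr 0.07 Fz -0.84 Mz 0.033 arm 0.0 [466.4 194.7 134.2]
[{"dx": -0.9, "dy": 3.5, "dz": 0.8, "wx": 0, "wy": 0, "wz": -0.035}, {"dx": -1.2, "dy": 6.6, "dz": 0.8, "wx": 0, "wy": 0, "wz": -0.088}, {"dx": -1.4, "dy": 9.6, "dz": 0.8, "wx": 0, "wy": 0, "wz": -0.140}, {"dx": -1.4, "dy": 12.7, "dz": 0.8, "wx": 0, "wy": 0, "wz": -0.192}, {"dx": -1.2, "dy": 15.7, "dz": 0.8, "wx": 0, "wy": 0, "wz": -0.245}, {"dx": -0.8, "dy": 18.7, "dz": 0.8, "wx": 0, "wy": 0, "wz": -0.297}, {"dx": -0.3, "dy": 21.7, "dz": 0.8, "wx": 0, "wy": 0, "wz": -0.349}]
```

>>> arm_command:
  increments:
    - {"dx": -0.9, "dy": 3.5, "dz": 0.8, "wx": 0, "wy": 0, "wz": -0.035}
    - {"dx": -1.2, "dy": 6.6, "dz": 0.8, "wx": 0, "wy": 0, "wz": -0.088}
    - {"dx": -1.4, "dy": 9.6, "dz": 0.8, "wx": 0, "wy": 0, "wz": -0.14}

```text
t: 26.35
eef_pos: [465.4, 203.0, 134.8]
ee_rot: [-0.112, 0.994, -0.002, -0.0]
force: [1.4, -3.2, -1.0]
finger_gap: 0.448
```

```bash
python3 -c "
from h import *
lev([190,187,184,181],[12.5]*7)"
```

```text
t 26.35 toolx 192.9 rad 57.0 off 10.5 z 134.8 Ft -3.41 Fr -0.70 Fz -1.04 Mz 0.007 arm -2.1 [465.4 203.  134.8]
[{"dx": -0.4, "dy": 4.8, "dz": 0.2, "wx": 0, "wy": 0, "wz": -0.050}, {"dx": -0.2, "dy": 7.9, "dz": 0.2, "wx": 0, "wy": 0, "wz": -0.102}, {"dx": 0.2, "dy": 10.9, "dz": 0.2, "wx": 0, "wy": 0, "wz": -0.155}, {"dx": 0.7, "dy": 13.9, "dz": 0.2, "wx": 0, "wy": 0, "wz": -0.207}]
```

>>> arm_command:
  increments:
    - {"dx": -0.4, "dy": 4.0, "dz": 0.2, "wx": 0, "wy": 0, "wz": -0.05}
    - {"dx": -0.2, "dy": 7.0, "dz": 0.2, "wx": 0, "wy": 0, "wz": -0.102}

```text
t: 26.6
eef_pos: [465.4, 208.5, 134.7]
ee_rot: [-0.06, 0.998, -0.003, -0.0]
force: [2.1, -4.1, -0.8]
finger_gap: 0.45
```

```bash
python3 -c "
from h import *
lev([184,181,178],[12]*7)"
```

```text
t 26.60 toolx 186.9 rad 57.1 off 10.0 z 134.7 Ft -4.32 Fr -1.58 Fz -0.76 Mz 0.077 arm -17.8 [465.4 208.5 134.7]
[{"dx": 0.2, "dy": 4.9, "dz": 0.3, "wx": 0, "wy": 0, "wz": -0.050}, {"dx": 0.7, "dy": 7.9, "dz": 0.3, "wx": 0, "wy": 0, "wz": -0.102}, {"dx": 1.4, "dy": 10.8, "dz": 0.3, "wx": 0, "wy": 0, "wz": -0.155}]
```

>>> arm_command:
  increments:
    - {"dx": 0.2, "dy": 3.5, "dz": 0.3, "wx": 0, "wy": 0, "wz": -0.05}
    - {"dx": 0.7, "dy": 6.5, "dz": 0.3, "wx": 0, "wy": 0, "wz": -0.102}

```text
t: 26.85
eef_pos: [466.0, 213.5, 134.7]
ee_rot: [-0.008, 1.0, -0.005, -0.0]
force: [1.3, -4.4, -0.2]
finger_gap: 0.447
```

```bash
python3 -c "
from h import *
lev([178,175,172],[11.5]*7)"
```

```text
t 26.85 toolx 180.9 rad 57.1 off 9.0 z 134.7 Ft -4.46 Fr -1.21 Fz -0.16 Mz 0.028 arm -6.2 [466.  213.5 134.7]
[{"dx": 0.7, "dy": 5.4, "dz": 0.3, "wx": 0, "wy": 0, "wz": -0.050}, {"dx": 1.5, "dy": 8.3, "dz": 0.3, "wx": 0, "wy": 0, "wz": -0.103}, {"dx": 2.4, "dy": 11.2, "dz": 0.3, "wx": 0, "wy": 0, "wz": -0.155}]
```

>>> arm_command:
  increments:
    - {"dx": 0.6, "dy": 4.0, "dz": 0.3, "wx": 0, "wy": 0, "wz": -0.04}
    - {"dx": 1.2, "dy": 7.5, "dz": 0.3, "wx": 0, "wy": 0, "wz": -0.08}

```text
t: 27.1
eef_pos: [466.7, 219.2, 134.5]
ee_rot: [0.033, 0.999, -0.007, -0.001]
force: [-0.0, -4.7, 0.4]
finger_gap: 0.449
```

```bash
python3 -c "
from h import *
lev([174,171,168],[11.5]*7)"
```

```text
t 27.10 toolx 176.2 rad 57.4 off 10.0 z 134.5 Ft -4.67 Fr -0.28 Fz 0.40 Mz 0.053 arm -11.3 [466.7 219.2 134.5]
[{"dx": 1.2, "dy": 3.5, "dz": 0.5, "wx": 0, "wy": 0, "wz": -0.038}, {"dx": 2.1, "dy": 6.4, "dz": 0.5, "wx": 0, "wy": 0, "wz": -0.090}, {"dx": 3.3, "dy": 9.3, "dz": 0.5, "wx": 0, "wy": 0, "wz": -0.143}]
```

>>> arm_command:
  increments:
    - {"dx": 1.2, "dy": 3.5, "dz": 0.5, "wx": 0, "wy": 0, "wz": -0.038}
    - {"dx": 2.1, "dy": 6.9, "dz": 0.5, "wx": 0, "wy": 0, "wz": -0.09}

```text
t: 27.35
eef_pos: [467.9, 224.3, 134.5]
ee_rot: [0.08, 0.997, -0.009, -0.002]
force: [-1.1, -4.0, 0.3]
finger_gap: 0.444
```

```bash
python3 -c "
from h import *
lev([168,165,162],[11.5]*7)"
```

```text
t 27.35 toolx 170.9 rad 57.7 off 9.9 z 134.5 Ft -4.15 Fr 0.49 Fz 0.33 Mz 0.090 arm -21.8 [467.9 224.3 134.5]
[{"dx": 2.0, "dy": 4.2, "dz": 0.5, "wx": 0, "wy": 0, "wz": -0.050}, {"dx": 3.3, "dy": 6.9, "dz": 0.5, "wx": 0, "wy": 0, "wz": -0.102}, {"dx": 4.7, "dy": 9.6, "dz": 0.5, "wx": 0, "wy": 0, "wz": -0.155}]
```

>>> arm_command:
  increments:
    - {"dx": 2.0, "dy": 4.0, "dz": 0.5, "wx": 0, "wy": 0, "wz": -0.05}
    - {"dx": 3.3, "dy": 6.9, "dz": 0.5, "wx": 0, "wy": 0, "wz": -0.1}

```text
t: 27.6
eef_pos: [470.0, 229.5, 134.3]
ee_rot: [0.13, 0.991, -0.011, -0.004]
force: [-2.3, -4.8, 1.4]
finger_gap: 0.448
```

```bash
python3 -c "
from h import *
lev([163,160,157],[11.5]*7)"
```

```text
t 27.60 toolx 165.0 rad 57.8 off 9.5 z 134.3 Ft -5.19 Fr 0.99 Fz 1.42 Mz 0.030 arm -5.8 [470.  229.5 134.3]
[{"dx": 2.2, "dy": 3.6, "dz": 0.7, "wx": 0, "wy": 0, "wz": -0.035}, {"dx": 3.7, "dy": 6.2, "dz": 0.7, "wx": 0, "wy": 0, "wz": -0.087}, {"dx": 5.4, "dy": 8.7, "dz": 0.7, "wx": 0, "wy": 0, "wz": -0.140}]
```

>>> arm_command:
  increments:
    - {"dx": 2.0, "dy": 3.2, "dz": 0.7, "wx": 0, "wy": 0, "wz": -0.035}
    - {"dx": 2.6, "dy": 4.6, "dz": 0.7, "wx": 0, "wy": 0, "wz": -0.06}

```text
t: 27.85
eef_pos: [471.4, 232.9, 134.3]
ee_rot: [0.161, 0.987, -0.013, -0.005]
force: [-2.6, -4.2, 0.4]
finger_gap: 0.45
```

```bash
python3 -c "
from h import *
lev([160,158,156],[11]*7)"
```

```text
t 27.85 toolx 161.5 rad 58.0 off 9.6 z 134.3 Ft -4.82 Fr 1.09 Fz 0.42 Mz 0.022 arm -4.6 [471.4 232.9 134.3]
[{"dx": 2.1, "dy": 2.3, "dz": 0.7, "wx": 0, "wy": 0, "wz": -0.026}, {"dx": 3.2, "dy": 4.0, "dz": 0.7, "wx": 0, "wy": 0, "wz": -0.061}, {"dx": 4.3, "dy": 5.7, "dz": 0.7, "wx": 0, "wy": 0, "wz": -0.096}]
```

Still slack.

>>> arm_command:
  increments:
    - {"dx": 2.1, "dy": 2.8, "dz": 0.7, "wx": 0, "wy": 0, "wz": -0.03}
    - {"dx": 3.6, "dy": 5.8, "dz": 0.7, "wx": 0, "wy": 0, "wz": -0.08}

```text
t: 28.1
eef_pos: [473.9, 238.0, 134.4]
ee_rot: [0.201, 0.979, -0.014, -0.007]
force: [-3.8, -3.3, -0.2]
finger_gap: 0.452
```

```bash
python3 -c "
from h import *
lev([155,153,151],[11]*7)"
```

```text
t 28.10 toolx 156.8 rad 58.3 off 10.5 z 134.4 Ft -4.54 Fr 2.17 Fz -0.17 Mz 0.027 arm -6.0 [473.9 238.  134.4]
[{"dx": 2.4, "dy": 1.4, "dz": 0.6, "wx": 0, "wy": 0, "wz": -0.031}, {"dx": 3.6, "dy": 3.0, "dz": 0.6, "wx": 0, "wy": 0, "wz": -0.066}, {"dx": 4.9, "dy": 4.6, "dz": 0.6, "wx": 0, "wy": 0, "wz": -0.101}]
```

>>> arm_command:
  increments:
    - {"dx": 2.4, "dy": 2.4, "dz": 0.6, "wx": 0, "wy": 0, "wz": -0.04}
    - {"dx": 4.9, "dy": 4.8, "dz": 0.6, "wx": 0, "wy": 0, "wz": -0.1}

```text
t: 28.35
eef_pos: [477.1, 242.5, 134.2]
ee_rot: [0.251, 0.968, -0.014, -0.009]
force: [-5.0, -3.2, -0.1]
finger_gap: 0.449
```

```bash
python3 -c "
from h import *
lev([149,147,145],[11]*7)"
```

```text
t 28.35 toolx 150.9 rad 58.4 off 10.0 z 134.2 Ft -5.20 Fr 2.87 Fz -0.07 Mz -0.052 arm 10.0 [477.1 242.5 134.2]
[{"dx": 3.0, "dy": 1.7, "dz": 0.8, "wx": 0, "wy": 0, "wz": -0.033}, {"dx": 4.3, "dy": 3.2, "dz": 0.8, "wx": 0, "wy": 0, "wz": -0.068}, {"dx": 5.8, "dy": 4.6, "dz": 0.8, "wx": 0, "wy": 0, "wz": -0.103}]
```

```bash
cat >> h.py <<'E'
_lev=lev
def lev(*a,**k):
    s=bot.read_state(); q=s['eef_pos'][:2]-LA; F=s['force']; b=(q[0]*F[1]-q[1]*F[0]); print('end push (no Mz) %.2f  (with Mz) %.2f'%(b/66,(b+1000*s['ft_torque'][2])/66)); _lev(*a,**k)
E
python3 -c "
from h import *
lev([149],[11])"
```

```text
end push (no Mz) 5.04  (with Mz) 4.25
t 28.35 toolx 150.9 rad 58.4 off 10.0 z 134.2 Ft -5.20 Fr 2.87 Fz -0.07 Mz -0.052 arm 10.0 [477.1 242.5 134.2]
[{"dx": 3.0, "dy": 1.7, "dz": 0.8, "wx": 0, "wy": 0, "wz": -0.033}]
```

>>> arm_command:
  increments:
    - {"dx": 3.0, "dy": 2.4, "dz": 0.8, "wx": 0, "wy": 0, "wz": -0.04}
    - {"dx": 5.0, "dy": 4.0, "dz": 0.8, "wx": 0, "wy": 0, "wz": -0.07}

```text
t: 28.6
eef_pos: [480.0, 246.2, 134.1]
ee_rot: [0.285, 0.958, -0.015, -0.012]
force: [-6.5, -2.4, 0.1]
finger_gap: 0.451
```

```bash
python3 -c "
from h import *
lev([145,143,141],[11]*7)"
```

```text
end push (no Mz) 5.56  (with Mz) 4.87
t 28.60 toolx 146.8 rad 58.6 off 10.4 z 134.1 Ft -5.53 Fr 4.12 Fz 0.10 Mz -0.045 arm 8.2 [480.  246.2 134.1]
[{"dx": 2.9, "dy": 0.9, "dz": 0.9, "wx": 0, "wy": 0, "wz": -0.032}, {"dx": 4.4, "dy": 2.3, "dz": 0.9, "wx": 0, "wy": 0, "wz": -0.066}, {"dx": 5.9, "dy": 3.6, "dz": 0.9, "wx": 0, "wy": 0, "wz": -0.101}]
```

```bash
python3 -c "
from h import *
s,f=grab('wrist','w7')"
```

```text
(no output)
```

View pics/w7.png

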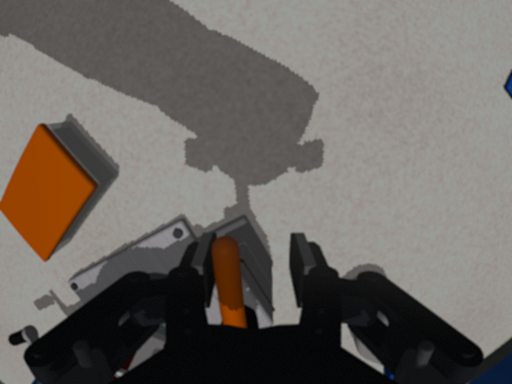

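>>> arm_command:
  increments:
    - {"dx": -0.4, "dy": 1.0, "dz": 0.5, "wx": 0, "wy": 0, "wz": 0.04}
    - {"dx": -0.4, "dy": 1.6, "dz": 0.5, "wx": 0, "wy": 0, "wz": 0.09}

```text
t: 28.9
eef_pos: [478.6, 247.4, 134.1]
ee_rot: [0.242, 0.97, -0.017, -0.013]
force: [-5.1, -4.8, 0.0]
finger_gap: 0.449
```

```bash
python3 -c "
from h import *
lev([149],[11])"
```

```text
end push (no Mz) 6.53  (with Mz) 5.15
t 28.90 toolx 152.0 rad 59.2 off 16.1 z 134.1 Ft -6.67 Fr 2.28 Fz 0.02 Mz -0.091 arm 13.7 [478.6 247.4 134.1]
[{"dx": 1.5, "dy": -3.2, "dz": 0.9, "wx": 0, "wy": 0, "wz": -0.053}]
```

>>> arm_command:
  increments:
    - {"dx": 1.5, "dy": 0.3, "dz": 0.5, "wx": 0, "wy": 0, "wz": -0.06}
    - {"dx": 2.0, "dy": 1.0, "dz": 0.5, "wx": 0, "wy": 0, "wz": -0.08}

```text
t: 29.15
eef_pos: [480.2, 247.5, 134.1]
ee_rot: [0.281, 0.96, -0.017, -0.014]
force: [-1.8, -5.9, -1.3]
finger_gap: 0.445
```

```bash
python3 -c "
from h import *
lev([145,144],[12,12])"
```

```text
end push (no Mz) 4.97  (with Mz) 6.10
t 29.15 toolx 147.4 rad 59.0 off 12.3 z 134.1 Ft -5.90 Fr -1.67 Fz -1.34 Mz 0.075 arm -12.7 [480.2 247.5 134.1]
[{"dx": 3.3, "dy": 0.4, "dz": 0.9, "wx": 0, "wy": 0, "wz": -0.041}, {"dx": 4.1, "dy": 1.1, "dz": 0.9, "wx": 0, "wy": 0, "wz": -0.059}]
```

```bash
python3 -c "
from h import *
lev([146,144.5],[12.8,12.8],r=59,z=134.5)"
```

```text
end push (no Mz) 4.97  (with Mz) 6.10
t 29.15 toolx 147.4 rad 59.0 off 12.3 z 134.1 Ft -5.90 Fr -1.67 Fz -1.34 Mz 0.075 arm -12.7 [480.2 247.5 134.1]
[{"dx": 1.4, "dy": 1.5, "dz": 0.4, "wx": 0, "wy": 0, "wz": -0.024}, {"dx": 2.5, "dy": 2.5, "dz": 0.4, "wx": 0, "wy": 0, "wz": -0.050}]
```

>>> arm_command:
  increments:
    - {"dx": 1.4, "dy": 1.5, "dz": 0.4, "wx": 0, "wy": 0, "wz": -0.024}
    - {"dx": 2.5, "dy": 2.5, "dz": 0.4, "wx": 0, "wy": 0, "wz": -0.05}

```text
t: 29.4
eef_pos: [481.9, 249.0, 134.0]
ee_rot: [0.305, 0.952, -0.019, -0.015]
force: [-3.6, -6.0, -0.9]
finger_gap: 0.452
```

```bash
python3 -c "
from h import *
lev([143,141.5],[12.8,12.8],r=59,z=134.5)"
```

```text
end push (no Mz) 6.15  (with Mz) 7.95
t 29.40 toolx 144.5 rad 59.0 off 11.4 z 134.0 Ft -6.98 Fr -0.56 Fz -0.91 Mz 0.119 arm -17.0 [481.9 249.  134. ]
[{"dx": 2.0, "dy": 2.1, "dz": 0.5, "wx": 0, "wy": 0, "wz": -0.025}, {"dx": 3.2, "dy": 3.1, "dz": 0.5, "wx": 0, "wy": 0, "wz": -0.052}]
```

>>> arm_command:
  increments:
    - {"dx": 1.0, "dy": 1.4, "dz": 0.5, "wx": 0, "wy": 0, "wz": -0.025}
    - {"dx": 1.9, "dy": 2.6, "dz": 0.5, "wx": 0, "wy": 0, "wz": -0.05}

```text
t: 29.65
eef_pos: [483.4, 250.0, 134.0]
ee_rot: [0.329, 0.944, -0.02, -0.015]
force: [-2.4, -7.9, -1.6]
finger_gap: 0.453
```

```bash
python3 -c "
from h import *
lev([143,141.5],[12.8,12.8],r=59,z=134.5)"
```

```text
end push (no Mz) 6.38  (with Mz) 8.87
t 29.65 toolx 141.5 rad 59.0 off 10.1 z 134.0 Ft -7.66 Fr -3.07 Fz -1.62 Mz 0.164 arm -21.4 [483.4 250.  134. ]
[{"dx": 0.5, "dy": 1.1, "dz": 0.5, "wx": 0, "wy": 0, "wz": 0.026}, {"dx": 1.7, "dy": 2.1, "dz": 0.5, "wx": 0, "wy": 0, "wz": -0.000}]
```

>>> arm_command:
  increments:
    - {"dx": 1.0, "dy": 1.5, "dz": 0.3, "wx": 0, "wy": 0, "wz": 0.01}
    - {"dx": 1.0, "dy": 1.5, "dz": 0.3, "wx": 0, "wy": 0, "wz": 0.01}
    - {"dx": 1.0, "dy": 1.5, "dz": 0.3, "wx": 0, "wy": 0, "wz": 0.01}

```text
t: 30.02
eef_pos: [483.4, 250.3, 133.9]
ee_rot: [0.324, 0.946, -0.022, -0.015]
force: [-2.8, -5.4, 0.1]
finger_gap: 0.45
```

```bash
python3 -c "
from h import *
lev([143,141.5],[12.8,12.8],r=59,z=134.5)
s,f=grab('wrist','w8')
lev([143,141.5],[12.8,12.8],r=59,z=134.5)
"
```

```text
end push (no Mz) 5.18  (with Mz) 6.71
t 30.02 toolx 142.1 rad 59.0 off 11.0 z 133.9 Ft -6.00 Fr -1.14 Fz 0.14 Mz 0.101 arm -16.9 [483.4 250.3 133.9]
[{"dx": 0.4, "dy": 0.8, "dz": 0.6, "wx": 0, "wy": 0, "wz": 0.016}, {"dx": 1.7, "dy": 1.8, "dz": 0.6, "wx": 0, "wy": 0, "wz": -0.010}]
end push (no Mz) 5.96  (with Mz) 6.93
t 30.07 toolx 142.1 rad 59.0 off 11.0 z 133.9 Ft -6.92 Fr -1.40 Fz 0.05 Mz 0.064 arm -9.3 [483.5 250.4 133.9]
[{"dx": 0.4, "dy": 0.8, "dz": 0.6, "wx": 0, "wy": 0, "wz": 0.016}, {"dx": 1.6, "dy": 1.8, "dz": 0.6, "wx": 0, "wy": 0, "wz": -0.010}]
```

View pics/w8.png

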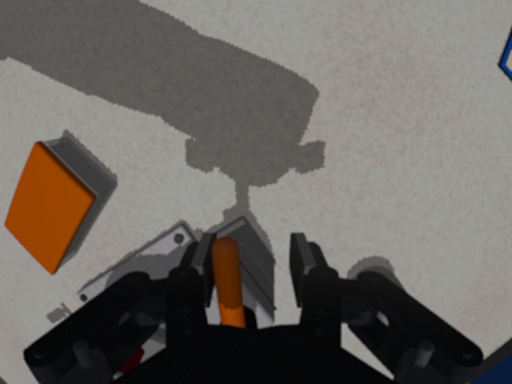

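>>> arm_command:
  increments:
    - {"dx": 0.8, "dy": 1.2, "dz": 0.3, "wx": 0, "wy": 0, "wz": 0}
    - {"dx": 1.7, "dy": 2.5, "dz": 0.3, "wx": 0, "wy": 0, "wz": -0.02}
    - {"dx": 1.7, "dy": 2.5, "dz": 0.3, "wx": 0, "wy": 0, "wz": -0.02}

```text
t: 30.45
eef_pos: [484.4, 251.3, 133.8]
ee_rot: [0.334, 0.942, -0.024, -0.016]
force: [-2.4, -7.0, 0.1]
finger_gap: 0.449
```

```bash
python3 -c "
from h import *
lev([143,141.5],[12.8,12.8],r=59,z=134.5)
"
```

```text
end push (no Mz) 5.76  (with Mz) 7.18
t 30.45 toolx 140.9 rad 59.1 off 11.1 z 133.8 Ft -6.91 Fr -2.55 Fz 0.07 Mz 0.094 arm -13.5 [484.4 251.3 133.8]
[{"dx": -0.5, "dy": -0.2, "dz": 0.7, "wx": 0, "wy": 0, "wz": 0.036}, {"dx": 0.7, "dy": 0.8, "dz": 0.7, "wx": 0, "wy": 0, "wz": 0.010}]
```

>>> arm_command:
  increments:
    - {"dx": 1.2, "dy": 1.7, "dz": 0.3, "wx": 0, "wy": 0, "wz": -0.01}
    - {"dx": 2.4, "dy": 3.0, "dz": 0.3, "wx": 0, "wy": 0, "wz": -0.03}
    - {"dx": 2.4, "dy": 3.0, "dz": 0.3, "wx": 0, "wy": 0, "wz": -0.03}

```text
t: 30.82
eef_pos: [485.7, 252.5, 133.7]
ee_rot: [0.348, 0.937, -0.026, -0.017]
force: [-3.7, -6.8, 1.0]
finger_gap: 0.454
```

```bash
python3 -c "
from h import *
lev([143,141.5],[12.8,12.8],r=59,z=134.5)
"
```

```text
end push (no Mz) 6.53  (with Mz) 8.17
t 30.82 toolx 139.2 rad 59.2 off 11.1 z 133.7 Ft -7.58 Fr -1.60 Fz 1.03 Mz 0.108 arm -14.2 [485.7 252.5 133.7]
[{"dx": -1.9, "dy": -1.4, "dz": 0.8, "wx": 0, "wy": 0, "wz": 0.067}, {"dx": -0.7, "dy": -0.4, "dz": 0.8, "wx": 0, "wy": 0, "wz": 0.040}]
```

>>> arm_command:
  increments:
    - {"dx": 1.2, "dy": 1.7, "dz": 0.3, "wx": 0, "wy": 0, "wz": -0.01}
    - {"dx": 2.8, "dy": 3.2, "dz": 0.3, "wx": 0, "wy": 0, "wz": -0.03}
    - {"dx": 2.8, "dy": 3.2, "dz": 0.3, "wx": 0, "wy": 0, "wz": -0.03}

```text
t: 31.2
eef_pos: [487.2, 253.7, 133.6]
ee_rot: [0.363, 0.931, -0.028, -0.018]
force: [-5.2, -6.7, 0.9]
finger_gap: 0.453
```

```bash
python3 -c "
from h import *
lev([143,141.5],[12.8,12.8],r=59,z=134.5)
"
```

```text
end push (no Mz) 7.48  (with Mz) 9.23
t 31.20 toolx 137.4 rad 59.3 off 11.1 z 133.6 Ft -8.47 Fr -0.75 Fz 0.90 Mz 0.115 arm -13.6 [487.2 253.7 133.6]
[{"dx": -3.3, "dy": -2.6, "dz": 0.9, "wx": 0, "wy": 0, "wz": 0.097}, {"dx": -2.1, "dy": -1.5, "dz": 0.9, "wx": 0, "wy": 0, "wz": 0.071}]
```

>>> arm_command:
  increments:
    - {"dx": 1.5, "dy": 1.9, "dz": 0.3, "wx": 0, "wy": 0, "wz": -0.01}
    - {"dx": 2.8, "dy": 3.0, "dz": 0.3, "wx": 0, "wy": 0, "wz": -0.02}
    - {"dx": 2.8, "dy": 3.0, "dz": 0.3, "wx": 0, "wy": 0, "wz": -0.02}

```text
t: 31.58
eef_pos: [488.2, 254.5, 133.4]
ee_rot: [0.372, 0.928, -0.031, -0.019]
force: [-6.9, -8.6, 1.7]
finger_gap: 0.449
```

```bash
python3 -c "
from h import *
for i in range(4):
    lev([],[])
    viewer.grab_frame('top')
"
```

```text
end push (no Mz) 9.71  (with Mz) 12.49
t 31.57 toolx 136.3 rad 59.3 off 11.2 z 133.4 Ft -10.97 Fr -0.92 Fz 1.65 Mz 0.184 arm -16.8 [488.2 254.5 133.4]
[]
end push (no Mz) 8.61  (with Mz) 10.56
t 31.62 toolx 136.3 rad 59.3 off 11.2 z 133.4 Ft -9.96 Fr -1.99 Fz 1.93 Mz 0.129 arm -12.9 [488.2 254.5 133.4]
[]
end push (no Mz) 8.08  (with Mz) 9.90
t 31.68 toolx 136.3 rad 59.3 off 11.2 z 133.4 Ft -9.29 Fr -1.55 Fz 1.62 Mz 0.120 arm -12.9 [488.2 254.5 133.4]
[]
end push (no Mz) 9.23  (with Mz) 11.31
t 31.73 toolx 136.3 rad 59.3 off 11.2 z 133.4 Ft -10.50 Fr -1.24 Fz 2.29 Mz 0.138 arm -13.1 [488.2 254.5 133.4]
[]
```

>>> arm_command:
  increments:
    - {"dx": -2.5, "dy": -3, "dz": 0, "wx": 0, "wy": 0, "wz": 0}
    - {"dx": -7, "dy": -8, "dz": 0, "wx": 0, "wy": 0, "wz": 0}
    - {"dx": -7, "dy": -8, "dz": 0, "wx": 0, "wy": 0, "wz": 0}
    - {"dx": -7, "dy": -8, "dz": 20, "wx": 0, "wy": 0, "wz": 0}
    - {"dx": -7, "dy": -8, "dz": 60, "wx": 0, "wy": 0, "wz": 0}
    - {"dx": -7, "dy": -8, "dz": 110, "wx": 0, "wy": 0, "wz": 0}
    - {"dx": -7, "dy": -8, "dz": 150, "wx": 0, "wy": 0, "wz": 0}
    - {"dx": -7, "dy": -8, "dz": 160, "wx": 0, "wy": 0, "wz": 0}
    - {"dx": -7, "dy": -8, "dz": 160, "wx": 0, "wy": 0, "wz": 0}

```text
t: 32.9
eef_pos: [481.6, 246.9, 293.7]
ee_rot: [0.372, 0.928, -0.03, -0.018]
force: [-0.8, 0.4, -0.6]
finger_gap: 0.449
```

```bash
python3 - <<'E'
from h import *
import pickle
s,f=grab('top','t9'); P,H=caps(f,193); print(s['t'],s['force'],len(P),phase(P,H))
im=np.asarray(f['frame']); hsv=cv2.cvtColor(im,cv2.COLOR_RGB2HSV).astype(int)
s,f=grab('wrist','w9'); pickle.dump((s,f),open('w9.pkl','wb'))
im=np.asarray(f['frame']); hsv=cv2.cvtColor(im,cv2.COLOR_RGB2HSV).astype(int); Hh,S,V=hsv[...,0],hsv[...,1],hsv[...,2]
m=((S>110)&(Hh>3)&(Hh<20)).astype(np.uint8); n,l,st,c=cv2.connectedComponentsWithStats(m)
for i in range(1,n):
    if st[i,4]>150:
        v,u=np.nonzero(l==i); Q=np.array([wonz(s,f,a,b,152)[:2] for a,b in zip(u,v)]); C,d,a,b=pca(Q); print(c[i],st[i],C,d,C+a*d,C+b*d,np.degrees(np.arctan2(d[1],d[0])))
E
```

```text
32.9 [-0.76115838  0.43974939 -0.60890065] 20 (array([569.29688838,  63.36673018,  78.05667498]), np.float64(-4.732208021094159), np.float64(-4.485439376547936))
[124.19737506 188.13705199] [  88  142   76   94 3962] [381.34513134 128.99032155] [-0.17625334  0.98434484] [389.96623857  80.84290757] [373.70022304 171.68583092] 100.15160285537462
[259.15678524 201.61264822] [250 171  20  61 759] [492.17994253 228.92036793] [-0.80782699  0.58941967] [517.85065222 210.19009347] [466.36457719 247.75618836] 143.88416281523803
```

View pics/w9.png

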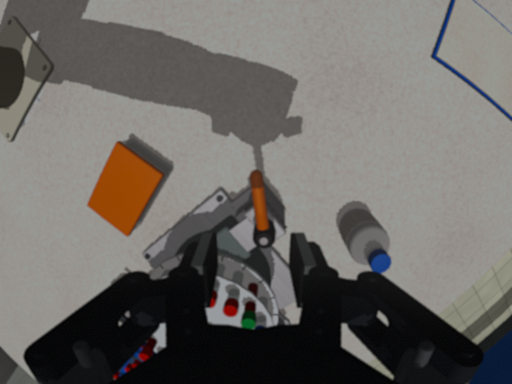

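View pics/t9.png

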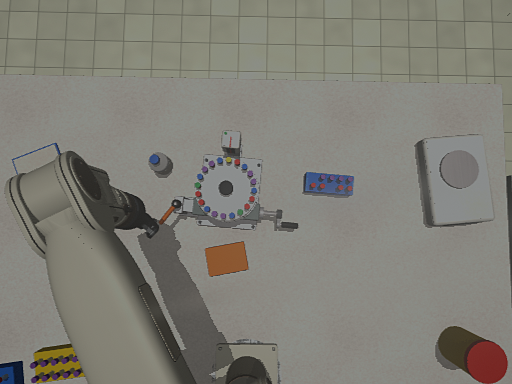

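```bash
python3 - <<'E'
from h import *
import pickle
def lv(f,box):
    im=np.asarray(f['frame']); hsv=cv2.cvtColor(im,cv2.COLOR_RGB2HSV).astype(int)
    m=(hsv[...,1]>60)&(hsv[...,0]<20); a=np.zeros(m.shape,bool); a[box[2]:box[3],box[0]:box[1]]=1
    v,u=np.nonzero(a&m); Q=np.array([onz(f,x,y,152)[:2] for x,y in zip(u,v)]); C,d,p,q=pca(Q); e=[C+p*d,C+q*d]; return len(u),C,e,np.degrees(np.arctan2(*(C-(LA+[2.2,1.2]))[::-1]))%360,np.degrees(np.arctan2(d[1],d[0]))%180
print(lv(pickle.load(open('top0.pkl','rb'))[1],(165,195,200,240)))
s,f=grab('top','t10'); print(s['t'],lv(f,(152,180,195,230)))
s,f=grab('scene','s10'); 
a=cv2.imread('pics/s10.png')[100:265,180:360]; cv2.imwrite('pics/s10z.png',cv2.resize(a,None,fx=3.6,fy=3.6,interpolation=cv2.INTER_CUBIC))
a=cv2.imread('pics/t10.png')[130:260,130:300]; cv2.imwrite('pics/t10z.png',cv2.resize(a,None,fx=4.5,fy=4.5,interpolation=cv2.INTER_CUBIC))
E
```

```text
(102, array([487.57622447, 192.68241707]), [array([516.45122347, 203.98295593]), array([458.44003429, 181.27965824])], np.float64(200.15254738353676), np.float64(21.373420582820813))
33.0 (100, array([492.6926499 , 231.71049331]), [array([517.28425795, 213.50406152]), array([467.35372636, 250.4702012 ])], np.float64(142.5698347376748), np.float64(143.48555089012535))
```

View pics/t10z.png

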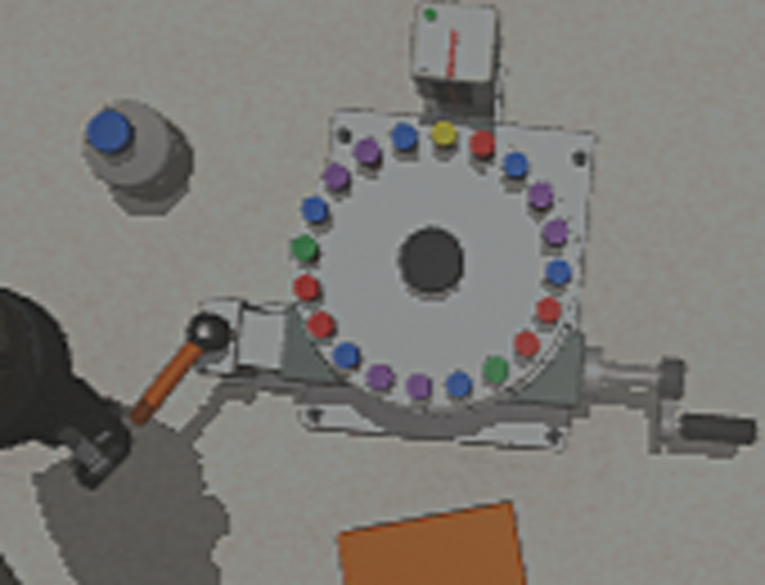

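```bash
python3 - <<'E'
from h import *
import pickle
f0=pickle.load(open('w9.pkl','rb'))[1]
for nm,p,q in [('w7',[480,246.2,134.1],[.285,.958,-.015,-.012]),('w8',[483.45,250.35,133.9],[.324,.946,-.022,-.015])]:
    im=cv2.cvtColor(cv2.imread(f'pics/{nm}.png'),cv2.COLOR_BGR2RGB); s=dict(eef_pos=np.array(p),ee_rot=np.array(q))
    hsv=cv2.cvtColor(im,cv2.COLOR_RGB2HSV).astype(int); m=((hsv[...,1]>110)&(hsv[...,0]>3)&(hsv[...,0]<20)).astype(np.uint8); n,l,st,c=cv2.connectedComponentsWithStats(m)
    for i in range(1,n):
        if st[i,4]>150 and c[i][1]>220 and c[i][0]>150:
            v,u=np.nonzero(l==i); Q=np.array([wonz(s,f0,a,b,152)[:2] for a,b in zip(u,v)]); C,d,a,b=pca(Q); print(nm,c[i],C,C+b*d,C+a*d,np.degrees(np.arctan2(d[1],d[0]))%180,np.degrees(np.arctan2(*(C-LA)[::-1])))
E
```

```text
w7 [228.53239557 281.385763  ] [483.63393215 228.62051517] [460.72690507 240.99580754] [510.84050315 213.92243717] 151.62030818060842 149.65529501804275
w8 [227.95366795 281.57528958] [485.71318763 232.44107465] [464.42418655 246.76298108] [511.1177097  215.35050349] 146.0698046063769 144.26763291736452
```

```bash
python3 - <<'E'
from h import *
s=bot.read_state(); print(s['eef_pos'])
tgt(140,59,134,138)
E
```

```text
[480.53039513 246.22265283 291.57716197]
t 33.1 p [480.5 246.2 291.6] d [  -2.4   -2.9 -157.6] w [ 0.045 -0.06   0.03 ] F [ 0.5  0.2 -0.5] [ 0.04 -0.03 -0.03] [ 0.48  0.37  0.34  1.61 -0.01  1.24]
```

>>> arm_command:
  increments:
    - {"dx": -0.7, "dy": -0.5, "dz": -40, "wx": 0.045, "wy": -0.06, "wz": 0.05}
    - {"dx": -0.7, "dy": -0.5, "dz": -90, "wx": 0.045, "wy": -0.06, "wz": 0.05}
    - {"dx": -0.7, "dy": -0.5, "dz": -130, "wx": 0.045, "wy": -0.06, "wz": 0.05}
    - {"dx": -0.7, "dy": -0.5, "dz": -157, "wx": 0.045, "wy": -0.06, "wz": 0.05}
    - {"dx": -0.7, "dy": -0.5, "dz": -157, "wx": 0.045, "wy": -0.06, "wz": 0.05}
    - {"dx": -0.7, "dy": -0.5, "dz": -157, "wx": 0.045, "wy": -0.06, "wz": 0.05}

```text
t: 33.85
eef_pos: [480.2, 245.9, 135.1]
ee_rot: [0.349, 0.937, -0.0, 0.0]
force: [0.4, 0.1, 0.9]
finger_gap: 0.453
```

```bash
cat >> h.py <<'E'
def wl(nm):
    s,f=grab('wrist',nm); im=np.asarray(f['frame'])
    hsv=cv2.cvtColor(im,cv2.COLOR_RGB2HSV).astype(int); m=((hsv[...,1]>110)&(hsv[...,0]>3)&(hsv[...,0]<20)).astype(np.uint8); n,l,st,c=cv2.connectedComponentsWithStats(m)
    for i in range(1,n):
        if st[i,4]>150 and c[i][1]>220 and c[i][0]>150:
            v,u=np.nonzero(l==i)
            Q=np.array([wonz(s,f,a,b,152)[:2] for a,b in zip(u,v)]); C,d,a,b=pca(Q); print(nm,c[i],'tip',C+b*d if (C+b*d)[0]<500 else C+a*d,'ang',np.degrees(np.arctan2(d[1],d[0]))%180,np.degrees(np.arctan2(*(C-LA)[::-1])))
E
python3 -c "
from h import *
wl('w11'); lev([142,142],[8,11],r=59,z=134)"
```

```text
w11 [244.38211382 283.45785195] tip [465.17212906 248.55252115] ang 144.1184932801049 142.98086803649628
end push (no Mz) -0.04  (with Mz) -0.87
t 33.90 toolx 139.2 rad 58.9 off 3.0 z 135.8 Ft 0.05 Fr 0.13 Fz 0.10 Mz -0.055 arm 0.0 [480.7 246.1 135.8]
[{"dx": 1.1, "dy": 1.9, "dz": -1.8, "wx": 0, "wy": 0, "wz": 0.049}, {"dx": 2.9, "dy": 4.2, "dz": -1.8, "wx": 0, "wy": 0, "wz": 0.049}]
```

>>> arm_command:
  increments:
    - {"dx": 1.1, "dy": 1.9, "dz": -1, "wx": 0, "wy": 0, "wz": 0.02}
    - {"dx": 2.9, "dy": 4.2, "dz": -1, "wx": 0, "wy": 0, "wz": 0.02}
    - {"dx": 3.5, "dy": 5.0, "dz": -1, "wx": 0, "wy": 0, "wz": 0.02}
    - {"dx": 3.5, "dy": 5.0, "dz": -1, "wx": 0, "wy": 0, "wz": 0.02}

```text
t: 34.4
eef_pos: [484.2, 251.3, 134.9]
ee_rot: [0.339, 0.941, 0.001, 0.001]
force: [0.2, -0.2, 0.6]
finger_gap: 0.448
```

```bash
python3 -c "
from h import *
wl('w12'); lev([142,142],[8,11],r=59,z=134)"
```

```text
w12 [230.28528139 282.41428571] tip [465.028006   248.04168911] ang 145.01139826214612 143.12136370228987
end push (no Mz) 0.07  (with Mz) 0.84
t 34.45 toolx 140.3 rad 59.3 off 10.3 z 134.8 Ft -0.15 Fr -0.41 Fz 0.16 Mz 0.050 arm 0.0 [484.2 251.2 134.8]
[{"dx": -2.5, "dy": -3.2, "dz": -0.8, "wx": 0, "wy": 0, "wz": 0.029}, {"dx": -0.6, "dy": -0.8, "dz": -0.8, "wx": 0, "wy": 0, "wz": 0.029}]
```

>>> arm_command:
  increments:
    - {"dx": 0.8, "dy": 1.0, "dz": -0.5, "wx": 0, "wy": 0, "wz": 0}
    - {"dx": 1.3, "dy": 1.6, "dz": -0.5, "wx": 0, "wy": 0, "wz": 0}
    - {"dx": 1.3, "dy": 1.6, "dz": -0.5, "wx": 0, "wy": 0, "wz": 0}

```text
t: 34.83
eef_pos: [484.6, 251.8, 134.1]
ee_rot: [0.34, 0.941, -0.001, 0.0]
force: [-3.3, -3.7, 3.4]
finger_gap: 0.449
```

```bash
python3 -c "
from h import *
lev([142,142],[8,11],r=59,z=134)"
```

```text
end push (no Mz) 4.52  (with Mz) 5.57
t 34.83 toolx 140.3 rad 59.4 off 11.0 z 134.1 Ft -4.98 Fr 0.21 Fz 3.35 Mz 0.069 arm -13.9 [484.6 251.8 134.1]
[{"dx": -2.9, "dy": -3.8, "dz": -0.1, "wx": 0, "wy": 0, "wz": 0.030}, {"dx": -1.0, "dy": -1.4, "dz": -0.1, "wx": 0, "wy": 0, "wz": 0.030}]
```

>>> arm_command:
  increments:
    - {"dx": 1.2, "dy": 1.4, "dz": 0, "wx": 0, "wy": 0, "wz": 0}
    - {"dx": 1.6, "dy": 2.0, "dz": 0, "wx": 0, "wy": 0, "wz": 0}
    - {"dx": 1.6, "dy": 2.0, "dz": 0, "wx": 0, "wy": 0, "wz": 0}

```text
t: 35.2
eef_pos: [484.9, 252.3, 134.0]
ee_rot: [0.34, 0.941, -0.003, -0.0]
force: [-4.5, -5.8, 4.7]
finger_gap: 0.449
```

```bash
python3 -c "
from h import *
lev([],[]); wl('w13'); lev([142,142],[8,11],r=59,z=134)"
```

```text
end push (no Mz) 6.59  (with Mz) 7.28
t 35.20 toolx 140.3 rad 59.5 off 11.5 z 134.0 Ft -7.35 Fr -0.20 Fz 4.67 Mz 0.046 arm -6.2 [484.9 252.3 134. ]
[]
w13 [228.11602452 282.70665499] tip [465.39849009 248.42948072] ang 144.60103634004525 142.71524120732957
end push (no Mz) 6.75  (with Mz) 7.20
t 35.25 toolx 140.3 rad 59.5 off 11.5 z 134.0 Ft -7.56 Fr -0.37 Fz 4.75 Mz 0.030 arm -3.9 [484.9 252.3 134. ]
[{"dx": -3.2, "dy": -4.3, "dz": 0.0, "wx": 0, "wy": 0, "wz": 0.030}, {"dx": -1.3, "dy": -1.9, "dz": 0.0, "wx": 0, "wy": 0, "wz": 0.030}]
```

>>> arm_command:
  increments:
    - {"dx": 1.4, "dy": 1.7, "dz": 0.8, "wx": 0, "wy": 0, "wz": 0}
    - {"dx": 2.0, "dy": 2.4, "dz": 0.8, "wx": 0, "wy": 0, "wz": 0}
    - {"dx": 2.0, "dy": 2.4, "dz": 0.8, "wx": 0, "wy": 0, "wz": 0}

```text
t: 35.62
eef_pos: [485.1, 252.7, 134.0]
ee_rot: [0.34, 0.94, -0.005, -0.001]
force: [-5.0, -6.0, 3.1]
finger_gap: 0.446
```

```bash
python3 -c "
from h import *
lev([],[]); wl('w14'); lev([],[]); wl('w15'); lev([],[])"
```

```text
end push (no Mz) 7.06  (with Mz) 7.33
t 35.62 toolx 140.2 rad 59.6 off 12.0 z 134.0 Ft -7.81 Fr 0.02 Fz 3.05 Mz 0.018 arm -2.3 [485.1 252.7 134. ]
[]
w14 [227.7790953  282.65788318] tip [465.7852033  249.01088934] ang 143.9128838536636 142.23644405496475
end push (no Mz) 6.83  (with Mz) 7.51
t 35.67 toolx 140.2 rad 59.6 off 12.0 z 134.0 Ft -7.53 Fr 0.17 Fz 2.82 Mz 0.045 arm -5.9 [485.2 252.7 134. ]
[]
w15 [227.77660972 282.66053438] tip [465.8057102  249.00603466] ang 143.8934854643921 142.23617689630035
end push (no Mz) 7.46  (with Mz) 8.54
t 35.73 toolx 140.2 rad 59.6 off 12.0 z 134.0 Ft -8.17 Fr 0.47 Fz 3.38 Mz 0.071 arm -8.8 [485.1 252.7 134. ]
[]
```

>>> arm_command:
  increments:
    - {"dx": 1.5, "dy": 1.8, "dz": 0.8, "wx": 0, "wy": 0, "wz": -0.01}
    - {"dx": 2.6, "dy": 3.0, "dz": 0.8, "wx": 0, "wy": 0, "wz": -0.02}
    - {"dx": 2.6, "dy": 3.0, "dz": 0.8, "wx": 0, "wy": 0, "wz": -0.02}

```text
t: 36.1
eef_pos: [486.1, 253.5, 133.9]
ee_rot: [0.35, 0.937, -0.008, -0.002]
force: [-4.1, -7.3, 2.1]
finger_gap: 0.451
```

```bash
python3 -c "
from h import *
lev([],[]); wl('w16'); lev([],[])"
```

```text
end push (no Mz) 7.08  (with Mz) 8.59
t 36.10 toolx 139.0 rad 59.6 off 11.9 z 133.9 Ft -8.17 Fr -1.65 Fz 2.09 Mz 0.099 arm -12.2 [486.1 253.5 133.9]
[]
w16 [227.7348285 282.6759015] tip [466.67902162 250.19445655] ang 142.80754795072002 141.0203585467059
end push (no Mz) 6.92  (with Mz) 7.86
t 36.15 toolx 139.0 rad 59.7 off 11.9 z 133.9 Ft -7.86 Fr -0.98 Fz 2.47 Mz 0.062 arm -7.8 [486.  253.5 133.9]
[]
```

>>> arm_command:
  increments:
    - {"dx": 1.5, "dy": 1.8, "dz": 0.8, "wx": 0, "wy": 0, "wz": -0.01}
    - {"dx": 2.9, "dy": 3.3, "dz": 0.8, "wx": 0, "wy": 0, "wz": -0.025}
    - {"dx": 2.9, "dy": 3.3, "dz": 0.8, "wx": 0, "wy": 0, "wz": -0.025}

```text
t: 36.52
eef_pos: [487.1, 254.3, 133.7]
ee_rot: [0.362, 0.932, -0.011, -0.003]
force: [-4.9, -7.5, 1.6]
finger_gap: 0.449
```

```bash
python3 -c "
from h import *
lev([],[]); wl('w17'); lev([],[])"
```

```text
end push (no Mz) 7.72  (with Mz) 9.16
t 36.52 toolx 137.6 rad 59.7 off 11.7 z 133.7 Ft -8.82 Fr -1.46 Fz 1.64 Mz 0.095 arm -10.8 [487.1 254.3 133.7]
[]
w17 [227.74988972 282.78253198] tip [467.73582436 251.57747023] ang 141.38875382176076 139.66061842633374
end push (no Mz) 7.11  (with Mz) 8.57
t 36.58 toolx 137.6 rad 59.7 off 11.7 z 133.8 Ft -8.35 Fr -2.53 Fz 2.57 Mz 0.096 arm -11.5 [487.1 254.3 133.8]
[]
```

>>> arm_command:
  increments:
    - {"dx": 1.5, "dy": 1.8, "dz": 0.8, "wx": 0, "wy": 0, "wz": -0.01}
    - {"dx": 3.0, "dy": 3.4, "dz": 0.8, "wx": 0, "wy": 0, "wz": -0.025}
    - {"dx": 3.0, "dy": 3.4, "dz": 0.8, "wx": 0, "wy": 0, "wz": -0.025}

```text
t: 36.95
eef_pos: [488.1, 255.0, 133.6]
ee_rot: [0.374, 0.927, -0.014, -0.005]
force: [-5.6, -7.4, 3.2]
finger_gap: 0.45
```

```bash
python3 -c "
from h import *
lev([],[]); wl('w18'); lev([],[])
viewer.grab_frame('top'); lev([],[])"
```

```text
end push (no Mz) 8.12  (with Mz) 9.78
t 36.95 toolx 136.1 rad 59.7 off 11.3 z 133.6 Ft -9.18 Fr -1.07 Fz 3.24 Mz 0.109 arm -11.9 [488.1 255.  133.6]
[]
w18 [227.85953325 282.85028622] tip [468.7702842  252.82149534] ang 140.1067894117903 138.37598260182494
end push (no Mz) 7.60  (with Mz) 9.17
t 37.00 toolx 136.1 rad 59.7 off 11.3 z 133.6 Ft -8.66 Fr -1.35 Fz 2.85 Mz 0.104 arm -12.0 [488.1 255.  133.6]
[]
end push (no Mz) 8.99  (with Mz) 11.05
t 37.05 toolx 136.1 rad 59.7 off 11.3 z 133.6 Ft -10.28 Fr -1.83 Fz 2.73 Mz 0.136 arm -13.2 [488.1 255.  133.6]
[]
```

>>> arm_command:
  increments:
    - {"dx": 1.3, "dy": 1.5, "dz": 0, "wx": 0, "wy": 0, "wz": 0}
    - {"dx": 0.6, "dy": 0.7, "dz": 0, "wx": 0, "wy": 0, "wz": 0}
    - {"dx": 0, "dy": 0, "dz": 0, "wx": 0, "wy": 0, "wz": 0}
    - {"dx": -0.6, "dy": -0.7, "dz": 0, "wx": 0, "wy": 0, "wz": 0}
    - {"dx": -1.2, "dy": -1.4, "dz": 0, "wx": 0, "wy": 0, "wz": 0}

```text
t: 37.67
eef_pos: [487.3, 253.8, 133.6]
ee_rot: [0.374, 0.927, -0.014, -0.004]
force: [-1.0, -1.3, -0.4]
finger_gap: 0.451
```

```bash
python3 -c "
from h import *
lev([],[]); wl('w19'); lev([],[])"
```

```text
end push (no Mz) 1.49  (with Mz) 2.74
t 37.67 toolx 136.1 rad 59.5 off 9.9 z 133.6 Ft -1.68 Fr -0.16 Fz -0.40 Mz 0.083 arm -49.4 [487.3 253.8 133.6]
[]
w19 [229.19388646 282.8580786 ] tip [468.08979141 251.89037462] ang 141.0885639276254 139.2483753582782
end push (no Mz) 0.84  (with Mz) 1.81
t 37.73 toolx 136.1 rad 59.5 off 9.7 z 133.5 Ft -1.11 Fr -1.12 Fz 0.43 Mz 0.064 arm -57.4 [487.1 253.6 133.5]
[]
```

>>> arm_command:
  increments:
    - {"dx": -0.6, "dy": -0.7, "dz": 0, "wx": 0, "wy": 0, "wz": 0}
    - {"dx": -1.2, "dy": -1.4, "dz": 0, "wx": 0, "wy": 0, "wz": 0}
    - {"dx": -1.8, "dy": -2.1, "dz": 0, "wx": 0, "wy": 0, "wz": 0}
    - {"dx": -2.4, "dy": -2.8, "dz": 0, "wx": 0, "wy": 0, "wz": 0}

```text
t: 38.22
eef_pos: [484.9, 251.2, 133.7]
ee_rot: [0.374, 0.927, -0.014, -0.004]
force: [-0.0, 0.5, -0.2]
finger_gap: 0.45
```

```bash
python3 -c "
from h import *
lev([],[]); wl('w20'); lev([],[])"
```

```text
end push (no Mz) -0.26  (with Mz) -0.15
t 38.23 toolx 136.1 rad 59.4 off 6.3 z 133.7 Ft 0.33 Fr 0.35 Fz -0.24 Mz 0.007 arm 0.0 [484.9 251.2 133.7]
[]
w20 [231.56902502 283.44348576] tip [465.65415508 248.89153492] ang 144.29166721819402 142.22277501204945
end push (no Mz) -0.40  (with Mz) -1.49
t 38.27 toolx 136.1 rad 59.4 off 6.2 z 133.7 Ft 0.41 Fr -0.30 Fz 0.38 Mz -0.072 arm 0.0 [484.8 251.  133.7]
[]
```

>>> arm_command:
  increments:
    - {"dx": -1.5, "dy": -1.7, "dz": 0, "wx": 0, "wy": 0, "wz": 0}
    - {"dx": -3, "dy": -3.5, "dz": 0, "wx": 0, "wy": 0, "wz": 0}
    - {"dx": -3, "dy": -3.5, "dz": 0, "wx": 0, "wy": 0, "wz": 0}
    - {"dx": -3, "dy": -3.5, "dz": 0, "wx": 0, "wy": 0, "wz": 0}

```text
t: 38.78
eef_pos: [481.8, 247.6, 133.8]
ee_rot: [0.374, 0.927, -0.014, -0.004]
force: [-0.1, 0.2, 0.8]
finger_gap: 0.45
```

```bash
python3 -c "
from h import *
lev([],[]); wl('w21')"
```

```text
end push (no Mz) -0.03  (with Mz) -0.35
t 38.77 toolx 136.1 rad 59.1 off 1.6 z 133.8 Ft 0.04 Fr 0.22 Fz 0.77 Mz -0.021 arm 0.0 [481.8 247.6 133.8]
[]
w21 [239.80991736 284.39321444] tip [465.20171194 248.33005064] ang 144.4319512479056 143.01421536733983
```

>>> arm_command:
  increments:
    - {"dx": 0, "dy": 0, "dz": 0, "wx": 0, "wy": 0, "wz": 0}
    - {"dx": 0, "dy": 0, "dz": 0, "wx": 0, "wy": 0, "wz": 0}
    - {"dx": 0, "dy": 0, "dz": 0, "wx": 0, "wy": 0, "wz": 0}
    - {"dx": 0, "dy": 0, "dz": 0, "wx": 0, "wy": 0, "wz": 0}
    - {"dx": 0, "dy": 0, "dz": 0, "wx": 0, "wy": 0, "wz": 0}
    - {"dx": 0, "dy": 0, "dz": 0, "wx": 0, "wy": 0, "wz": 0}
    - {"dx": 0, "dy": 0, "dz": 0, "wx": 0, "wy": 0, "wz": 0}
    - {"dx": 0, "dy": 0, "dz": 0, "wx": 0, "wy": 0, "wz": 0}

```text
t: 39.83
eef_pos: [481.8, 247.6, 133.7]
ee_rot: [0.374, 0.927, -0.014, -0.004]
force: [-0.1, -0.4, -0.2]
finger_gap: 0.449
```

```bash
python3 -c "
from h import *
lev([],[]); wl('w22')"
```

```text
end push (no Mz) 0.32  (with Mz) 0.52
t 39.83 toolx 136.1 rad 59.2 off 1.6 z 133.7 Ft -0.36 Fr -0.22 Fz -0.17 Mz 0.013 arm 0.0 [481.8 247.6 133.7]
[]
w22 [239.77059844 284.44405898] tip [465.16535487 248.27578048] ang 144.54928176172257 143.02891963234524
```

The lever holds still (144.4° to 144.5° over 1 s). I'll lift away and do the last checks.

>>> arm_command:
  increments:
    - {"dx": 0, "dy": 0, "dz": 20, "wx": 0, "wy": 0, "wz": 0}
    - {"dx": 0, "dy": 0, "dz": 60, "wx": 0, "wy": 0, "wz": 0}
    - {"dx": 0, "dy": 0, "dz": 110, "wx": 0, "wy": 0, "wz": 0}
    - {"dx": 0, "dy": 0, "dz": 150, "wx": 0, "wy": 0, "wz": 0}
    - {"dx": 0, "dy": 0, "dz": 180, "wx": 0, "wy": 0, "wz": 0}
    - {"dx": 20, "dy": -20, "dz": 195, "wx": 0, "wy": 0, "wz": 0}
    - {"dx": 40, "dy": -50, "dz": 195, "wx": 0, "wy": 0, "wz": 0}
    - {"dx": 60, "dy": -80, "dz": 195, "wx": 0, "wy": 0, "wz": 0}
    - {"dx": 60, "dy": -80, "dz": 195, "wx": 0, "wy": 0, "wz": 0}
    - {"dx": 60, "dy": -80, "dz": 195, "wx": 0, "wy": 0, "wz": 0}

```text
t: 41.12
eef_pos: [541.6, 167.8, 328.6]
ee_rot: [0.374, 0.927, -0.014, -0.005]
force: [-0.4, -0.4, 0.5]
finger_gap: 0.453
```

```bash
python3 - <<'E'
from h import *
s,f=grab('top','t12'); P,H=caps(f,193); print(s['t'],s['force'],len(P),phase(P,H) if len(P)>8 else '')
s,f=grab('wrist','w23'); P,H=wcaps(s,f,193); print(len(P),phase(P,H) if len(P)>8 else '')
E
```

```text
41.125 [-0.44282441 -0.36170875  0.47186237] 20 (array([569.23722329,  63.3011912 ,  78.01004987]), np.float64(-4.680850226546607), np.float64(-4.493561835875664))
14 (array([567.24089871,  62.17169667,  78.16632008]), np.float64(4.10908413535782), np.float64(-4.769460500382108))
```

View pics/w23.png

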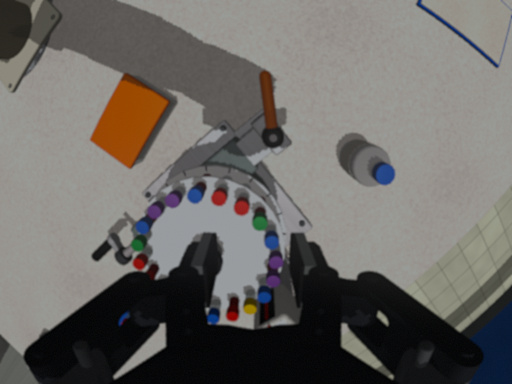

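View pics/t12.png

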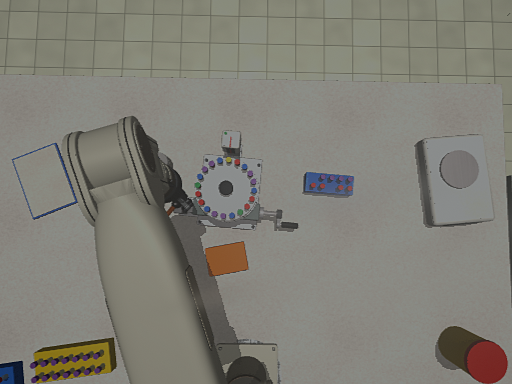

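The top view shows the yellow cap (229,161) in front of the reader (231,138), with the phase still -4.49°. The rack, the tip box and the bottle have not moved, and the arm touches nothing. I'm handing the job in.

```bash
python3 -c "
from h import *
print(bot.job_done())"
```

```text
the job is handed in; nothing more can be done
None
```

I turned the crank clockwise about 3.65 turns until the yellow tube stood in front of the slit. I then swung the lever clockwise about 57° net to a firm hand-tight, let go, and handed the job in at about 41 s.

- **Crank:** The force towards or away from the shaft axis stayed under about 7 N at every reading between moves, well below the 24 N that strains it.
- **Alignment:** The yellow tube's bearing from the carousel fit is -4.4 to -4.5°, against the reader's line at -4.4 to -4.5°. The top camera gave the same value before and after the brake was tightened (-4.48° and -4.49°). The last wrist picture could not confirm it: only 14 caps were visible, and it read -4.77°.
- **Lever force:** I pushed to about 9–10 N at the end, after two pushes. Single noisy readings ranged from 8 to 12.5 N, depending on where the finger touched.
- **Lever after release:** It sprang back about 4° both times I let go. It then stayed still (144.4° and 144.5°, 1 s apart). On re-pushing it held to about 7.5 N before moving again, slightly under the 8 N stated as firm.
- **Surroundings:** The rack, bottle and tip box stand where they were, and I never saw the arm touch the carousel.

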